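# Clamp a heel block with the T-handle

## Task

Stand the loose wide heel block on the bed of the bench clamp, between the two jaws, rubber layer down and with its two flat sides facing the jaws, and let go of it. Then wind the T-handle clockwise, taking fresh holds as you need them, until the jaws grip the block firmly (the handle clearly gets heavier to turn), but do not overtighten it and crush the block. Leave the handle free and leave the other loose things on the bench where they are.

Things in the scene. Friction and masses are not known exactly. Their poses are not given: they have to be found in the camera images.
- heel: loose WIDE heel block to clamp: dark stacked layers, rubber one underneath, 46 x 50 x 42 mm (x, y, z), about 0.12 kg. Origin: centre of underside, z up. Its flat parallel sides, 50 mm apart at +-y (from x = -23 to +9 mm; behind that it narrows to 36 mm), go to the jaws. Its flat ends (x = +-23 mm) are for the fingers. Either way round will do
- tall_heel: bystander: another heel block, narrower and taller (34 x 40 x 70 mm), origin in the centre of its underside. It can swap places with the wide one. Leave it
- clamp: fixed green bench clamp. Origin on the bench under the T-handle spindle, z up. Base plate 96 mm wide (x), y = +60 to -190 mm, top 20 mm up; gear housing 64 x 70 mm, 75 mm high, at the spindle; jaws on its -y side, tops 63 mm up. A post with two spools (radius 26, 257 mm high) stands 104 mm from the spindle to +x: a hand on the bar cannot pass it, so work on the -x side, from -y round to +y
- spindle (a point): point on the upright axis of the T-handle, at the height of the bar's centre line (120 mm above the bench); axes as the clamp's
- tee (a joint): T-handle angle, rad; grows as wound clockwise seen from above (closing), 0 to 12.5. At 0 bar_end points to the clamp's -y; starts at 0 to 1. Jaw: 6 mm per rad; firm hold comes between 5.6 and 8.4. Stays where left. Moment to turn: 0.08 N m free, 0.006 more per 1 N of squeeze: a rise of 0.11 to 0.28 is firm, over 0.31 overtight. Dry friction 0.21 N m: a hand at rest may feel up to 0.42 less; compare like with like
- bar_end (a point): centre of one end face of the T-handle's bar; point x points along the bar, outward. Bar: steel, round, 12 mm thick, level, 132 mm long in all, centred on the spindle, its centre line 120 mm above the bench; a 17 mm thick collar on the last 8 mm of each end, a hub of 30 mm diameter in the middle; free bar to hold from 15 to 58 mm from the axis
- bed (a point): point on top of the bed (20 mm above the bench) midway between the jaws as they stand wide open, 115 mm from the spindle to the clamp's -y; axes as the clamp's. The jaws close along y. The gap between the jaws at the start is 76 to 94 mm
- jaw: moving jaw with its wooden face: 62 mm wide, up to 63 mm above the bench, on the spindle side of the bed, travels towards the clamp's -y. Origin lies on the bench, 72 mm from the free pressing surface to the clamp's +y. The face sits on a stiff spring (7 N per mm, 8 mm travel, then solid). The opposite, fixed jaw has its pressing surface 154 to 166 mm from the spindle axis, set anew in each run
- tack_tin: bystander: open metal tin, 80 mm across, 45 mm high; leave it
- glue_jar: bystander: amber glass jar, 64 mm across, 85 mm high; leave it
- hammer: bystander: hammer lying on the bench; leave it
- spool: bystander: small white thread spool standing on the bench, 38 mm across, 50 mm high; leave it
Mind the look-alikes: they are no part of the job. What is shaped like the heel but orange is not meant.

How it is judged:
By the outcome, as a careful person would: the job done as asked, in the order asked, and still so for the second after the job is handed in, with the robot touching nothing.
It also fails if it takes over 72 s, if anything falls off the work surface, if the arm or the gripper's body presses on something with over 40 N, if the wrist force passes 120 N, or if a joint passes its speed limit or range.

## Robot

A 6-joint arm with a two-finger parallel gripper is mounted at the origin on the work surface. World frame = base frame: x ahead of the robot, y to its left, z up, the work surface at z = 0. Lengths are in m, angles in rad, forces in N, time in s.
With the tool pointing down it reaches from about 0.375 to 0.825 m from the base axis. Payload 5.5 kg.
Tool frame: the origin (TCP) lies between the finger pads; the fingertips stand 14 mm ahead of it and the grasp point (between the pads) lies 5 mm behind it (arm.tip_extent is the distance from the TCP to the fingertips, in m); z points along the fingers, y is the direction in which the jaws open and shut (so a half turn about z gives the same grasp; the last joint's range is limited). The gripper opens to 85 mm and grips with 20 to 120 N. Pads are 22 mm wide; open, the fingers measure 114 mm over their backs; the gripper's body (76 mm by 85 mm) begins 54 mm behind the grasp point. The pads swing forward as they close: fully open they stand 13 mm farther back than shut.
Start: joints at [1.247, 0.314, -0.047, 1.21, 0, 1.571], TCP at [0.191, 0.569, 0.245] pointing down, gripper open.
Joint ranges: [-2.67, 2.67], [-0.69, 1.73], [-1.03, 1.25], [-2.08, 2.16], [-1.42, 1.45], [-3.14, 3.14]. Speed limits (rad/s): [2.39, 2.39, 3.01, 3.14, 3.14, 3.14].

## Interface

Orientations are given as a unit quaternion [w, x, y, z].
In Python, from rig import arm gives the robot as it stands. The module is installed in compiled form; this text tells all that it offers.
- The arm moves only by the tool apply_moves, never from a script. Its argument "series" is a list that holds one entry, the list of rows, each a list of 7 numbers: the shift along the tool's x, y, z in m, then the turn, a rotation vector about the tool's x, y, z in degrees, then the closure, from -1 (fully open) to 1 (shut). A call has 1 to 10 rows; each row shifts and turns the pose as measured when the row begins, along the tool's axes as they then stand; what a row does not reach is not made up. A row lasts 1/12 s, in which the tool goes at most 41.7 mm and 7.16 degrees, less where a joint would pass 70% of its speed; a pose out of reach is approached as far as the arm can. A call is refused whole if a number of a shift passes 0.0417 or a number of a turn 7.16, either way. A call with a gripper value outside its range is refused whole. The fingers move at their own pace and stop on an object; the grip force is fixed at half the most. Time passes only in rows, so rows that do not move let the fingers close. It gives the time, the measured TCP pose, the force and the opening at its end, in the units of the state.
- arm.read_state(): the state, without advancing time (a new reading comes with each control period).
- arm.capture(name): name is "scene" or "top" or "wrist"; returns (picture, depth): 400x640x3 uint8, blue, green, red; 400x640 float32, m along the optical axis (not along the pixel's ray), 0 where there is no reading.
- arm.get_calibration(name): a dict with "fx", "fy", "cx", "cy" (pixels), "k1" (the pictures are not rectified: a ray, as slopes to the right and down, at radius r is drawn at 1 + k1 r^2 times it, then the intrinsics apply), "rvec" (rotation vector, rad) and "tvec" (3), from world to camera coordinates, as OpenCV has them. Camera axes: x right, y down, z forward; pixel columns grow to the right and rows downward; lengths in m; the calibration is good to about 2 mm. A picture is of the moment at which its call begins: read the wrist's pose just before it. get_calibration takes no time and is no camera call; for the wrist camera it gives the pose at the moment of the call.
- arm.finish_job(): hands the job in, once; it reports no verdict.
The state is a dict: "time": time; "qpos": joint angles; "qvel": joint speeds; "effort": joint torques, N m; "position": TCP position; "eef_rot": TCP orientation; "contact_force": force on the tool from outside, world axes, zero at the start; "wrist_torque": the same for the moment, N m; "opening": finger opening in m.
Only numpy, scipy, OpenCV 4.12 (cv2) and the standard library are available. Lean on these libraries where they do the work, as an engineer would, in place of code of your own. Each camera call takes 0.05 s, during which the arm holds its last target.

## Working session

There is one attempt and no reset: what is moved stays moved. The work goes in short steps, Python scripts to look and compute and a tool call to move; the robot and the scene stay as the last step left them, time stands still between calls to the robot, and variables do not carry over. Pictures are saved under pics/ and viewed, and the job is handed in when it is done.

Besides the shell and the picture viewer there is one more tool, called after "Request:" by a JSON object that holds its "fn" and its "kwargs". apply_moves: Moves the arm, as the interface text tells. Its arguments: {"type":"object","properties":{"series":{"type":"array"}},"required":["series"]}

```bash
mkdir -p pics; ls; cat > h.py <<'E'
import numpy as np, cv2, pickle
from rig import arm
from scipy.spatial.transform import Rotation as R
def snap(name,tag):
    cal=arm.get_calibration(name); img,d=arm.capture(name)
    cv2.imwrite(f'pics/{tag}.png',img); pickle.dump((cal,img,d),open(f'pics/{tag}.pkl','wb')); return cal,img,d
def load(tag): return pickle.load(open(f'pics/{tag}.pkl','rb'))
def rays(cal,uv):
    uv=np.atleast_2d(np.array(uv,float))
    x=(uv[:,0]-cal['cx'])/cal['fx'];y=(uv[:,1]-cal['cy'])/cal['fy']
    rd=np.hypot(x,y);r=rd.copy()
    for _ in range(30): r=rd/(1+cal['k1']*r*r)
    s=np.where(rd>0,r/np.maximum(rd,1e-12),1)
    dc=np.c_[x*s,y*s,np.ones(len(x))]
    Rm=cv2.Rodrigues(np.array(cal['rvec'],float))[0];t=np.array(cal['tvec'],float).ravel()
    return -Rm.T@t, dc@Rm   # origin, dirs with unit depth
def onplane(cal,uv,z):
    o,d=rays(cal,uv); return o+d*((z-o[2])/d[:,2])[:,None]
def bydepth(cal,uv,depth):
    uv=np.atleast_2d(uv); o,d=rays(cal,uv)
    dd=np.array([depth[int(round(v)),int(round(u))] for u,v in uv]); return o+d*dd[:,None]
def cloud(cal,depth):
    v,u=np.mgrid[0:400,0:640]; o,d=rays(cal,np.c_[u.ravel(),v.ravel()])
    P=o+d*depth.ravel()[:,None]; P[depth.ravel()==0]=np.nan; return P.reshape(400,640,3)
def st():
    s=arm.read_state(); print({k:np.round(s[k],4).tolist() for k in ('time','qpos','position','eef_rot','contact_force','wrist_torque','opening')}); return s
E
python3 - <<'E'
from h import *
st(); print(arm.tip_extent)
for n in('scene','top','wrist'):
    c,i,d=snap(n,n+'0'); print(n,c['fx'],np.round(c['rvec'],3),np.round(rays(c,[320,200])[0],3),(d>0).mean())
E
```

```text
pics
{'time': 0.0, 'qpos': [1.247, 0.3143, -0.0481, 1.2102, 0.0, 1.5708], 'position': [0.1907, 0.5683, 0.2444], 'eef_rot': [-0.0001, 0.1612, 0.9869, -0.0009], 'contact_force': [0.1177, -0.196, 0.27], 'wrist_torque': [0.0212, -0.0722, 0.0034], 'opening': 0.0854}
0.014
scene 388.3059272357821 [ 1.195  2.497 -0.756] [0.922 0.277 0.865] 0.99578125
top 391.9052145274747 [ 2.107 -2.117  0.164] [ 0.338 -0.063  1.097] 0.99611328125
wrist 329.7541401434557 [-2.348 -1.691 -0.245] [0.122 0.592 0.374] 0.9959296875
```

View pics/scene0.png

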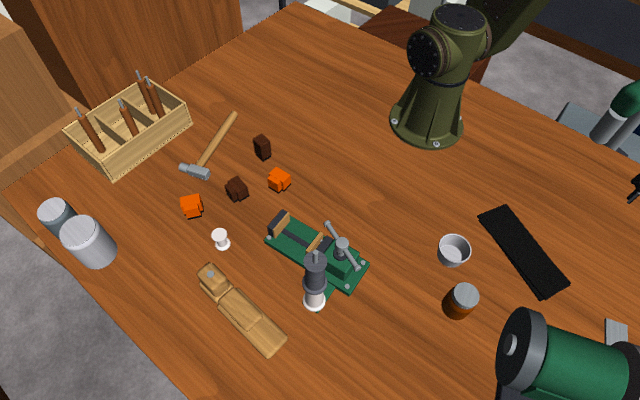

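View pics/top0.png

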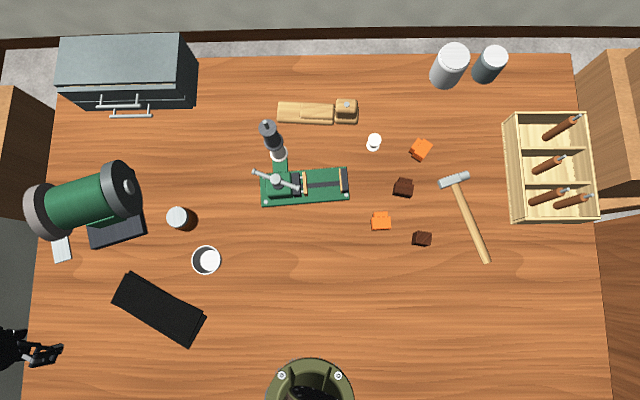

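View pics/wrist0.png

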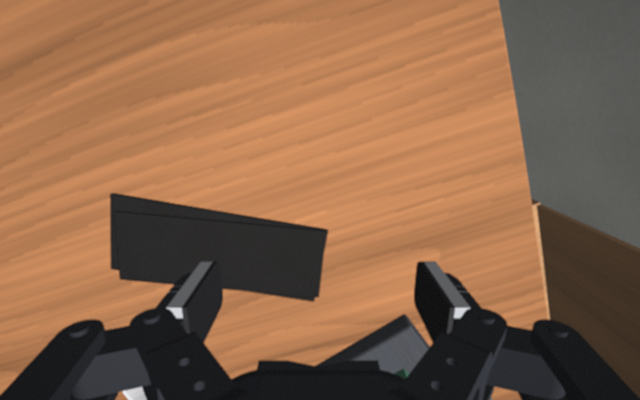

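Candidates in top view: dark blocks at (403,187) and (422,238); the orange ones at (420,149) and (381,221) are decoys. In scene view the dark blocks are at (236,189) and (262,147). Next I check heights and crops.

```bash
python3 - <<'E'
from h import *
c,i,d=load('top0'); P=cloud(c,d)
hsv=cv2.cvtColor(i,cv2.COLOR_BGR2HSV)
for (u,v) in [(403,187),(422,238),(420,149),(381,221)]:
    w=P[v-25:v+25,u-25:u+25]; m=(w[...,2]>0.02)&(np.hypot(w[...,0]-P[v,u,0],w[...,1]-P[v,u,1])<.05)
    q=w[m]; top=q[q[:,2]>np.percentile(q[:,2],70)-.006]
    r=cv2.minAreaRect((top[:,:2]*1000).astype(np.float32)); print((u,v),np.round(np.median(top[:,2]),4),r)
a=cv2.resize(i[120:260,340:480],None,fx=4,fy=4,interpolation=cv2.INTER_CUBIC)
cv2.imwrite('pics/c1.png',a)
s=load('scene0')[1]
cv2.imwrite('pics/c2.png',cv2.resize(s[120:300,200:390],None,fx=4,fy=3.3,interpolation=cv2.INTER_CUBIC))
cv2.imwrite('pics/c3.png',cv2.resize(i[110:220,240:360],None,fx=5,fy=5,interpolation=cv2.INTER_CUBIC))
E
```

```text
(403, 187) 0.0419 ((572.622802734375, -258.80859375), (50.221012115478516, 43.39268112182617), 77.32374572753906)
(422, 238) 0.0694 ((428.4637145996094, -297.8655090332031), (41.134517669677734, 34.36470413208008), 79.39783477783203)
(420, 149) 0.0416 ((682.6614379882812, -310.65423583984375), (45.566707611083984, 52.20850372314453), 55.237823486328125)
(381, 221) 0.0422 ((479.48846435546875, -192.14730834960938), (46.10247802734375, 48.994903564453125), 1.369310736656189)
```

View pics/c1.png

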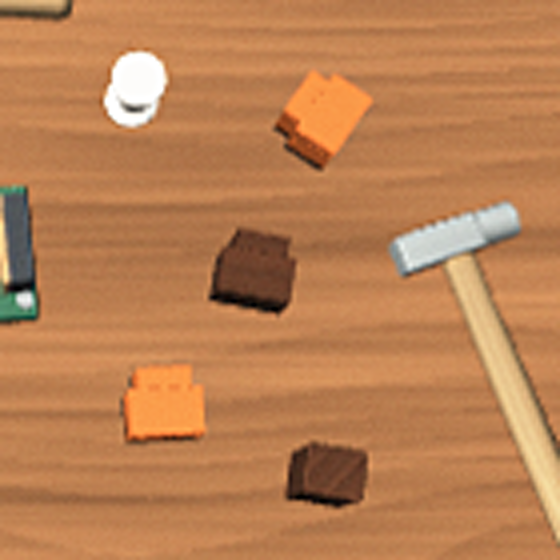

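View pics/c2.png

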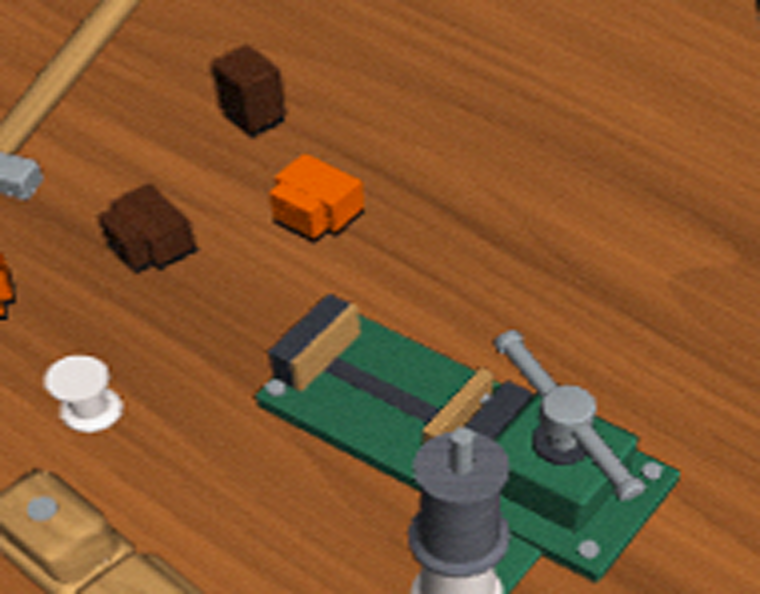

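View pics/c3.png

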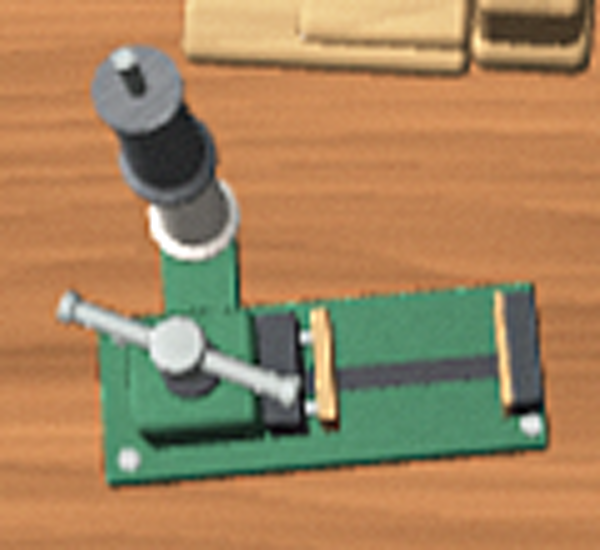

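```bash
python3 - <<'E'
from h import *
c,i,d=load('top0'); P=cloud(c,d)
def T(u,v): # crop c3 coords -> px
    return (240+u/5-.4,110+v/5-.4)
for n,(u,v),z in [('barA',(70,305),.12),('barB',(288,388),.12),('hubtop',(177,345),.13),('fixTopFarx',(500,292),.063),('fixTopNearx',(508,410),.063),('movfar',(325,310),.063),('movnear',(333,420),.063),('plate-y+x',(532,284),.02),('plate-y-x',(547,445),.02),('plate+y-x',(108,484),.02)]:
    p=T(u,v); a=[int(round(x)) for x in p]; print(n,np.round(onplane(c,p,z),4), np.round(P[a[1],a[0]],4))
s=arm.read_state(); q=s['eef_rot']; print(np.round(R.from_quat([q[1],q[2],q[3],q[0]]).as_matrix(),3))
cw=arm.get_calibration('wrist'); o,dd=rays(cw,[320,200]); print('wrist cam',o,dd, o-s['position'])
E
```

```text
barA [[0.5983 0.142  0.12  ]] [0.5953 0.1394 0.1272]
barB [[0.5533 0.0283 0.12  ]] [0.5514 0.0278 0.1312]
hubtop [[0.574  0.0843 0.13  ]] [0.5716 0.0835 0.1354]
fixTopFarx [[ 0.6184 -0.0816  0.063 ]] [ 0.6186 -0.0827  0.0625]
fixTopNearx [[ 0.5527 -0.0852  0.063 ]] [ 0.5576 -0.0853  0.034 ]
movfar [[0.6092 0.0138 0.063 ]] [0.6083 0.0128 0.0622]
movnear [[0.548  0.0091 0.063 ]] [0.5503 0.0108 0.0461]
plate-y+x [[ 0.6346 -0.1006  0.02  ]] [ 0.6421 -0.1014 -0.0028]
plate-y-x [[ 0.5415 -0.1077  0.02  ]] [ 0.5443 -0.1086 -0.0006]
plate+y-x [[0.5211 0.1383 0.02  ]] [ 0.5258  0.1428 -0.0006]
[[-0.948  0.318 -0.   ]
 [ 0.318  0.948 -0.001]
 [-0.    -0.001 -1.   ]]
wrist cam [0.12177296 0.59214676 0.37420294] [[ 0.2587351  -0.08222957 -0.9626021 ]] [-0.0689883   0.02372726  0.12958737]
```

```bash
cat >> h.py <<'E'
def yang(Rm): return np.degrees(np.arctan2(Rm[1,1],Rm[0,1]))
def plan(p,ya,n,clo=-1,start=None,part=None):
    """rows from measured pose to p with tool y at world angle ya deg (tool down)"""
    s=arm.read_state(); q=s['eef_rot']; R0=R.from_quat([q[1],q[2],q[3],q[0]])
    a=np.radians(ya); y=np.array([np.cos(a),np.sin(a),0]); z=np.array([0,0,-1.]); x=np.cross(y,z)
    R1=R.from_matrix(np.c_[x,y,z]); rv=(R0.inv()*R1).as_rotvec()/n; dp=(np.array(p)-s['position'])/n
    out=[]
    for k in range(n):
        Rk=R0*R.from_rotvec(rv*k); out.append([*np.round(Rk.inv().apply(dp),4),*np.round(np.degrees(rv),2),clo])
    for k in range(0,n,10): print([[float(v) for v in r] for r in out[k:k+10]])
E
python3 -c "
from h import *
plan([.5855,-.03,.26],4.7,20)"
```

```text
[[-0.0282, -0.0221, -0.0007, -0.0, 0.0, 3.34, -1.0], [-0.0295, -0.0204, -0.0007, -0.0, 0.0, 3.34, -1.0], [-0.0306, -0.0187, -0.0007, -0.0, 0.0, 3.34, -1.0], [-0.0316, -0.0168, -0.0007, -0.0, 0.0, 3.34, -1.0], [-0.0326, -0.015, -0.0007, -0.0, 0.0, 3.34, -1.0], [-0.0334, -0.0131, -0.0008, -0.0, 0.0, 3.34, -1.0], [-0.0341, -0.0111, -0.0008, -0.0, 0.0, 3.34, -1.0], [-0.0347, -0.0091, -0.0008, -0.0, 0.0, 3.34, -1.0], [-0.0351, -0.007, -0.0008, -0.0, 0.0, 3.34, -1.0], [-0.0355, -0.005, -0.0008, -0.0, 0.0, 3.34, -1.0]]
[[-0.0357, -0.0029, -0.0008, -0.0, 0.0, 3.34, -1.0], [-0.0358, -0.0008, -0.0008, -0.0, 0.0, 3.34, -1.0], [-0.0358, 0.0013, -0.0008, -0.0, 0.0, 3.34, -1.0], [-0.0357, 0.0033, -0.0008, -0.0, 0.0, 3.34, -1.0], [-0.0354, 0.0054, -0.0008, -0.0, 0.0, 3.34, -1.0], [-0.0351, 0.0075, -0.0008, -0.0, 0.0, 3.34, -1.0], [-0.0346, 0.0095, -0.0008, -0.0, 0.0, 3.34, -1.0], [-0.034, 0.0115, -0.0008, -0.0, 0.0, 3.34, -1.0], [-0.0332, 0.0134, -0.0008, -0.0, 0.0, 3.34, -1.0], [-0.0324, 0.0154, -0.0008, -0.0, 0.0, 3.34, -1.0]]
```

Request:
{"fn": "apply_moves", "kwargs": {"series": [[[-0.028,-0.022,-0.001,0,0,3.3,-1],[-0.03,-0.02,-0.001,0,0,3.3,-1],[-0.031,-0.019,-0.001,0,0,3.3,-1],[-0.032,-0.017,-0.001,0,0,3.3,-1],[-0.033,-0.015,-0.001,0,0,3.3,-1],[-0.033,-0.013,-0.001,0,0,3.3,-1],[-0.034,-0.011,-0.001,0,0,3.3,-1],[-0.035,-0.009,-0.001,0,0,3.3,-1],[-0.035,-0.007,-0.001,0,0,3.3,-1],[-0.036,-0.005,-0.001,0,0,3.3,-1]]]}}

```text
time: 0.98
position: [0.3905, 0.2597, 0.2508]
eef_rot: [-0.001, 0.441, 0.898, -0.002]
contact_force: [0.5, 0.8, -0.1]
opening: 0.0855
```

```bash
python3 -c "
from h import *
plan([.5855,-.03,.26],4.7,10)"
```

```text
[[-0.0348, -0.0023, -0.0009, -0.03, 0.01, 3.3, -1.0], [-0.0349, -0.0003, -0.0009, -0.03, 0.01, 3.3, -1.0], [-0.0349, 0.0017, -0.0009, -0.03, 0.01, 3.3, -1.0], [-0.0347, 0.0037, -0.0009, -0.03, 0.01, 3.3, -1.0], [-0.0345, 0.0057, -0.0009, -0.03, 0.01, 3.3, -1.0], [-0.0341, 0.0077, -0.0009, -0.03, 0.01, 3.3, -1.0], [-0.0336, 0.0096, -0.0009, -0.03, 0.01, 3.3, -1.0], [-0.033, 0.0116, -0.0009, -0.03, 0.01, 3.3, -1.0], [-0.0322, 0.0134, -0.0009, -0.03, 0.01, 3.3, -1.0], [-0.0314, 0.0153, -0.0009, -0.03, 0.01, 3.3, -1.0]]
```

Request:
{"fn": "apply_moves", "kwargs": {"series": [[[-0.035,-0.002,-0.001,0,0,3.3,-1],[-0.035,0,-0.001,0,0,3.3,-1],[-0.035,0.002,-0.001,0,0,3.3,-1],[-0.035,0.004,-0.001,0,0,3.3,-1],[-0.035,0.006,-0.001,0,0,3.3,-1],[-0.034,0.008,-0.001,0,0,3.3,-1],[-0.034,0.01,-0.001,0,0,3.3,-1],[-0.033,0.012,-0.001,0,0,3.3,-1],[-0.032,0.013,-0.001,0,0,3.3,-1],[-0.031,0.015,-0.001,0,0,3.3,-1]]]}}

```text
time: 1.82
position: [0.5889, -0.0506, 0.2602]
eef_rot: [-0.001, 0.689, 0.725, -0.003]
contact_force: [0.5, 1.1, 0.6]
opening: 0.0855
```

```bash
python3 -c "
from h import *
st(); snap('wrist','w1')"
```

```text
{'time': 1.8167, 'qpos': [-0.0841, 0.2955, -0.0376, 1.2425, -0.0028, 1.4361], 'position': [0.5889, -0.0506, 0.2602], 'eef_rot': [-0.001, 0.689, 0.7248, -0.0026], 'contact_force': [0.521, 1.1154, 0.5567], 'wrist_torque': [0.0457, -0.0388, 0.0138], 'opening': 0.0855}
```

View pics/w1.png

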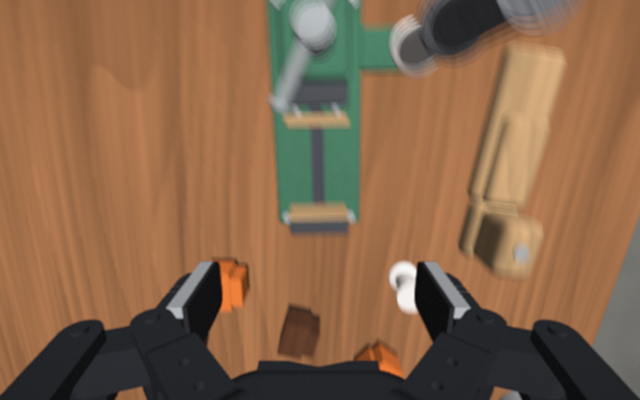

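Request:
{"fn": "apply_moves", "kwargs": {"series": [[[0,0,0,0,0,0,-1],[0,0,0,0,0,0,-1]]]}}

```text
time: 2.03
position: [0.5928, -0.059, 0.2585]
eef_rot: [0.001, 0.693, 0.721, -0.004]
contact_force: [0.0, 1.5, 0.0]
opening: 0.0855
```

```bash
python3 -c "
from h import *
st(); c,i,d=snap('wrist','w2')
cv2.imwrite('pics/w2c.png',cv2.resize(i[0:250,230:430],None,fx=3,fy=2.4*1.0 if 0 else 2.4,interpolation=cv2.INTER_CUBIC))"
```

```text
{'time': 2.0333, 'qpos': [-0.0954, 0.3039, -0.0302, 1.2403, -0.0071, 1.4367], 'position': [0.5928, -0.059, 0.2585], 'eef_rot': [0.0008, 0.6933, 0.7207, -0.0039], 'contact_force': [0.0324, 1.4748, 0.0374], 'wrist_torque': [-0.0403, -0.0025, 0.0075], 'opening': 0.0855}
```

View pics/w2c.png

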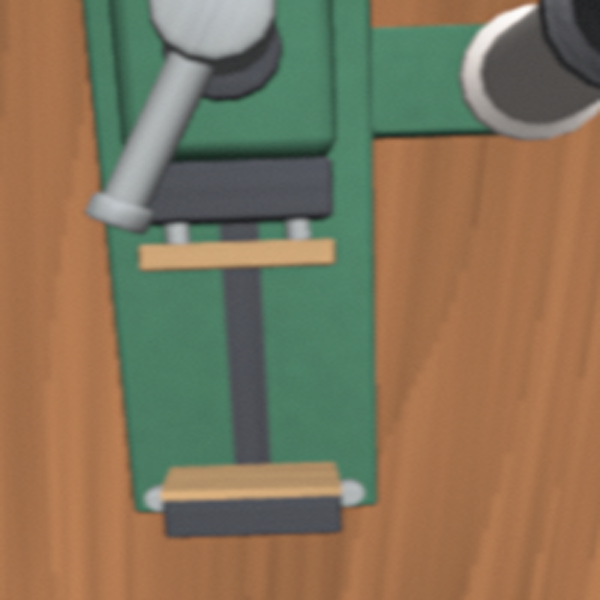

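```bash
python3 - <<'E'
from h import *
c,i,d=load('w2'); P=cloud(c,d)
o=rays(c,[320,200])[0]; print('cam',o)
for u in (290,300,312,328,336):
    for lo,hi in ((92,116),(186,226)):
        print(u,[(v,int(i[v,u,2]),*(np.round(P[v,u,1:]*1000,0).astype(int).tolist())) for v in range(lo,hi,2)])
hubs=[(v,u,np.round(P[v,u],3).tolist()) for v,u in ((8,300),(30,290),(60,280),(85,271))]; print(hubs)
E
```

```text
cam [0.5905438  0.01512914 0.38762177]
290 [(92, 83, 25, 60), (94, 169, 24, 47), (96, 176, 22, 46), (98, 176, 20, 47), (100, 176, 18, 46), (102, 195, 16, 63), (104, 206, 14, 64), (106, 206, 13, 64), (108, 206, 11, 65), (110, 197, 9, 64), (112, 109, 6, 22), (114, 75, 4, 21)]
290 [(186, 75, -76, 21), (188, 74, -78, 20), (190, 74, -80, 22), (192, 76, -83, 21), (194, 124, -85, 22), (196, 177, -84, 32), (198, 182, -85, 39), (200, 178, -84, 49), (202, 177, -84, 57), (204, 197, -84, 63), (206, 220, -86, 64), (208, 159, -89, 62), (210, 79, -90, 64), (212, 79, -92, 64), (214, 76, -94, 65), (216, 77, -97, 64), (218, 77, -99, 65), (220, 79, -101, 64), (222, 76, -103, 65), (224, 129, -129, 1)]
300 [(92, 32, 26, 50), (94, 64, 25, 19), (96, 78, 23, 19), (98, 72, 21, 20), (100, 119, 19, 21), (102, 203, 17, 63), (104, 205, 15, 64), (106, 207, 13, 63), (108, 206, 11, 64), (110, 189, 9, 65), (112, 94, 7, 21), (114, 74, 4, 22)]
300 [(186, 74, -75, 21), (188, 74, -78, 21), (190, 73, -80, 21), (192, 77, -82, 21), (194, 146, -84, 25), (196, 177, -83, 35), (198, 182, -83, 43), (200, 176, -84, 49), (202, 17
[... 1624 characters left out ...]
 183, 20, 64), (102, 205, 18, 63), (104, 207, 16, 62), (106, 207, 14, 63), (108, 200, 13, 65), (110, 112, 10, 20), (112, 77, 8, 21), (114, 79, 6, 20)]
336 [(186, 74, -73, 21), (188, 75, -75, 22), (190, 74, -78, 21), (192, 123, -81, 21), (194, 174, -80, 32), (196, 175, -80, 41), (198, 178, -80, 47), (200, 177, -80, 55), (202, 183, -80, 63), (204, 205, -82, 63), (206, 157, -84, 64), (208, 82, -86, 65), (210, 81, -88, 65), (212, 79, -91, 64), (214, 79, -93, 63), (216, 78, -95, 65), (218, 79, -97, 63), (220, 78, -100, 63), (222, 116, -125, 0), (224, 158, -127, 1)]
[(8, 300, [0.575, 0.078, 0.136]), (30, 290, [0.568, 0.066, 0.128]), (60, 280, [0.56, 0.045, 0.126]), (85, 271, [0.554, 0.028, 0.13])]
```

```bash
python3 - <<'E'
from h import *
c,i,d=load('w2'); P=cloud(c,d)
# fixed face
w=P[180:210,275:355].reshape(-1,3); f=w[(w[:,2]>.03)&(w[:,2]<.058)]
k=np.polyfit(f[:,0],f[:,1],1); r=f[:,1]-np.polyval(k,f[:,0]); f=f[abs(r)<.003]; k=np.polyfit(f[:,0],f[:,1],1); yaw=np.arctan(k[0]); print('fixed face',k,np.degrees(yaw),f[:,0].min(),f[:,0].max(),len(f))
# moving jaw wood top edge (at .063), subpixel edge on red channel
pts=[]
for u in range(283,340):
    col=i[:,u,2].astype(float); v=106
    while col[v]>(205+80)/2: v+=1
    vv=v-1+(col[v-1]-142)/(col[v-1]-col[v]); pts.append((u,vv))
m=onplane(c,pts,.0635); km=np.polyfit(m[:,0],m[:,1],1); print('mov',km,np.degrees(np.arctan(km[0])),m[:,0].min(),m[:,0].max())
for x in (.57,.585,.6): print(x,(np.polyval(km,x)-np.polyval(k,x))*np.cos(yaw))
# bar
w=P[0:95,255:345].reshape(-1,3); b=w[(w[:,2]>.112)&(w[:,2]<.128)]
# top ridge-> all visible; fit line by PCA
b=b[b[:,1]<.068]; cb=b.mean(0); uu,ss,vt=np.linalg.svd((b-cb)[:,:2]); print('bar',cb,vt[0],ss,b[:,1].min(),b[:,1].max(), b[:,2].max())
# green plate edges
hsv=cv2.cvtColor(i,cv2.COLOR_BGR2HSV); g=(hsv[...,0]>65)&(hsv[...,0]<90)&(hsv[...,1]>90)
L=[];Rr=[]
for v in range(112,185,4):
    us=np.where(g[v])[0]; L.append((us.min()-.5,v));Rr.append((us.max()+.5,v))
l=onplane(c,L,.02);rr=onplane(c,Rr,.02)
kl=np.polyfit(l[:,1],l[:,0],1);kr=np.polyfit(rr[:,1],rr[:,0],1);print('edges',kl,kr,np.degrees(np.arctan(kl[0])))
E
```

```text
fixed face [ 0.08151512 -0.13011208] 4.660168981069493 0.5569658021506705 0.6184721094772881 405
mov [ 0.08094241 -0.03789785] 4.627570110036467 0.5564053013939663 0.6093502445859046
0.57 0.0915840138511873
0.585 0.09157545157562447
0.6 0.09156688930006164
bar [0.56149872 0.04678566 0.12558338] [-0.38180069 -0.92424468] [0.46264034 0.12358936] 0.021243051882679654 0.06798504225448056 0.12799952813255228
edges [-0.0865729   0.53537565] [-0.06992193  0.6282179 ] -4.9479249627972495
```

```bash
python3 -c "
from h import *
plan([.573,-.265,.20],-12,8)"
```

```text
[[-0.0257, -0.0034, 0.0075, -0.03, 0.05, 1.78, -1.0], [-0.0258, -0.0026, 0.0075, -0.03, 0.05, 1.78, -1.0], [-0.0258, -0.0018, 0.0074, -0.03, 0.05, 1.78, -1.0], [-0.0259, -0.001, 0.0074, -0.03, 0.05, 1.78, -1.0], [-0.0259, -0.0002, 0.0074, -0.03, 0.05, 1.78, -1.0], [-0.0259, 0.0006, 0.0074, -0.03, 0.05, 1.78, -1.0], [-0.0259, 0.0014, 0.0074, -0.03, 0.05, 1.78, -1.0], [-0.0258, 0.0022, 0.0073, -0.03, 0.05, 1.78, -1.0]]
```

Request:
{"fn": "apply_moves", "kwargs": {"series": [[[-0.026,-0.003,0.007,0,0,1.8,-1],[-0.026,-0.003,0.007,0,0,1.8,-1],[-0.026,-0.002,0.007,0,0,1.8,-1],[-0.026,-0.001,0.007,0,0,1.8,-1],[-0.026,0,0.007,0,0,1.8,-1],[-0.026,0,0.007,0,0,1.8,-1],[-0.026,0.001,0.007,0,0,1.8,-1],[-0.016,0.001,0.006,0,0,1.8,-1],[0,0,0,0,0,0,-1],[0,0,0,0,0,0,-1]]]}}

```text
time: 2.92
position: [0.5697, -0.2472, 0.2031]
eef_rot: [-0.001, 0.774, 0.633, -0.002]
contact_force: [0.4, 0.7, 1.0]
opening: 0.0853
```

```bash
python3 -c "
from h import *
s=st(); c,i,d=snap('wrist','w3'); P=cloud(c,d)
m=(P[...,2]>.037)&(P[...,2]<.046)&(np.hypot(P[...,0]-.573,P[...,1]+.259)<.045)
q=P[m]; print(len(q),np.median(q[:,2])); r=cv2.minAreaRect((q[:,:2]*1000).astype(np.float32)); print(r)
for lo in (0.005,.02,.035):
  m=(P[...,2]>lo)&(P[...,2]<lo+.01)&(np.hypot(P[...,0]-.573,P[...,1]+.259)<.045); print(lo,i[m].mean(0),m.sum())
m=(P[...,2]>.037)&(P[...,2]<.046)&(np.hypot(P[...,0]-.573,P[...,1]+.259)<.045);v,u=np.where(m);print(u.min(),u.max(),v.min(),v.max())
"
```

```text
{'time': 2.9167, 'qpos': [-0.4079, 0.3753, -0.0571, 1.1431, -0.003, 1.3618], 'position': [0.5697, -0.2472, 0.2031], 'eef_rot': [-0.0015, 0.7738, 0.6334, -0.0024], 'contact_force': [0.4431, 0.7061, 1.0165], 'wrist_torque': [-0.009, -0.0232, -0.0191], 'opening': 0.0853}
2422 0.04302020444020241
((573.3397216796875, -260.7043151855469), (50.2393684387207, 45.17991256713867), 78.09447479248047)
0.005 [37.23076923 49.07692308 72.07692308] 91
0.02 [38.46534653 54.12871287 84.92079208] 101
0.035 [ 45.16981132  63.8876128  100.35151764] 2438
301 350 176 229
```

View pics/w3.png

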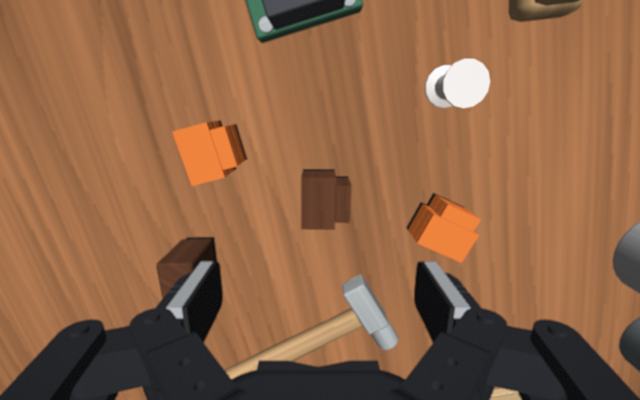

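```bash
python3 -c "
from h import *
plan([.5733,-.2607,.08],-11.9,6)
s=load('scene0')[1]
cv2.imwrite('pics/c4.png',cv2.resize(s[165:210,210:300],None,fx=8,fy=8,interpolation=cv2.INTER_CUBIC))"
```

```text
[[-0.0021, 0.0012, 0.0205, -0.05, 0.02, 0.09, -1.0], [-0.0021, 0.0012, 0.0205, -0.05, 0.02, 0.09, -1.0], [-0.0021, 0.0011, 0.0205, -0.05, 0.02, 0.09, -1.0], [-0.0021, 0.0011, 0.0205, -0.05, 0.02, 0.09, -1.0], [-0.0021, 0.0011, 0.0205, -0.05, 0.02, 0.09, -1.0], [-0.0021, 0.0011, 0.0205, -0.05, 0.02, 0.09, -1.0]]
```

View pics/c4.png

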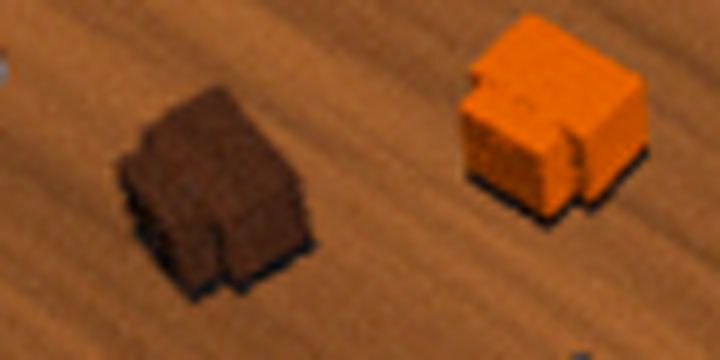

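The crop shows the dark wide block at (215,195), with its black rubber layer at the base, so it is already upright. I'm going down to it.

Request:
{"fn": "apply_moves", "kwargs": {"series": [[[-0.002,0.001,0.02,0,0,0,-1],[-0.002,0.001,0.02,0,0,0,-1],[-0.002,0.001,0.02,0,0,0,-1],[-0.002,0.001,0.02,0,0,0,-1],[-0.002,0.001,0.02,0,0,0,-1],[-0.002,0.001,0.01,0,0,0,-1],[0,0,0,0,0,0,-1]]]}}

```text
time: 3.55
position: [0.5784, -0.2497, 0.095]
eef_rot: [0.001, 0.769, 0.64, 0.001]
contact_force: [-0.1, 0.1, -0.2]
opening: 0.0853
```

```bash
python3 -c "
from h import *
st();plan([.5733,-.2607,.024],-11.9,5)
c,i,d=snap('wrist','w4')"
```

```text
{'time': 3.55, 'qpos': [-0.4078, 0.4601, -0.1892, 0.9184, 0.0006, 1.3453], 'position': [0.5784, -0.2497, 0.095], 'eef_rot': [0.0013, 0.7685, 0.6398, 0.001], 'contact_force': [-0.0683, 0.0877, -0.1567], 'wrist_torque': [0.0084, -0.0591, 0.1028], 'opening': 0.0853}
[[-0.0024, -0.0006, 0.0142, 0.04, 0.0, 0.29, -1.0], [-0.0024, -0.0006, 0.0142, 0.04, 0.0, 0.29, -1.0], [-0.0024, -0.0006, 0.0142, 0.04, 0.0, 0.29, -1.0], [-0.0024, -0.0006, 0.0142, 0.04, 0.0, 0.29, -1.0], [-0.0024, -0.0006, 0.0142, 0.04, 0.0, 0.29, -1.0]]
```

View pics/w4.png

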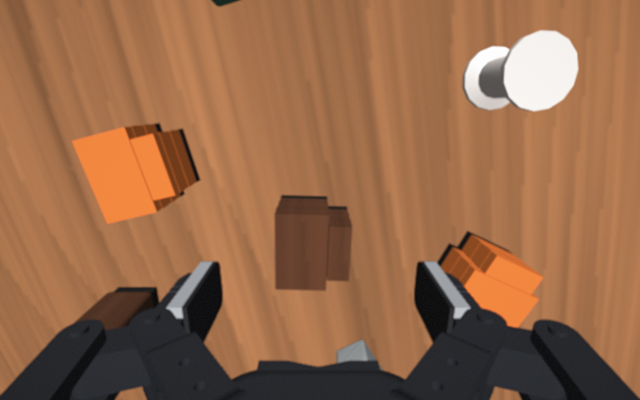

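Request:
{"fn": "apply_moves", "kwargs": {"series": [[[-0.008,-0.002,0.005,0,0,0.3,-1],[-0.006,-0.002,0.005,0,0,0.3,-1],[0,0,0,0,0,0,-1]]]}}

```text
time: 3.85
position: [0.574, -0.2628, 0.0886]
eef_rot: [0.003, 0.771, 0.637, 0.002]
contact_force: [-0.3, 0.1, -0.4]
opening: 0.0851
```

```bash
python3 -c "
from h import *
st();plan([.5733,-.2607,.024],-11.9,5)"
```

```text
{'time': 3.85, 'qpos': [-0.4298, 0.4644, -0.1985, 0.9, 0.001, 1.3316], 'position': [0.574, -0.2628, 0.0886], 'eef_rot': [0.0033, 0.7712, 0.6366, 0.0022], 'contact_force': [-0.2583, 0.1436, -0.3561], 'wrist_torque': [-0.0114, 0.0175, 0.0666], 'opening': 0.0851}
[[0.0004, -0.0003, 0.0129, 0.09, 0.01, 0.2, -1.0], [0.0004, -0.0003, 0.0129, 0.09, 0.01, 0.2, -1.0], [0.0004, -0.0003, 0.0129, 0.09, 0.01, 0.2, -1.0], [0.0004, -0.0003, 0.0129, 0.09, 0.01, 0.2, -1.0], [0.0004, -0.0002, 0.0129, 0.09, 0.01, 0.2, -1.0]]
```

Request:
{"fn": "apply_moves", "kwargs": {"series": [[[0.001,0,0.015,0.1,0,0.2,-1],[0,0,0.015,0.1,0,0.2,-1],[0,0,0.015,0.1,0,0.2,-1],[0,0,0.015,0.1,0,0.2,-1],[0,0,0.007,0,0,0,-1],[0,0,0,0,0,0,-1]]]}}

```text
time: 4.35
position: [0.5785, -0.2665, 0.0259]
eef_rot: [0.006, 0.777, 0.629, 0.003]
contact_force: [0.7, -0.1, -0.8]
opening: 0.0852
```

```bash
python3 -c "
from h import *
st();plan([.5733,-.2607,.024],-11.9,2)"
```

```text
{'time': 4.35, 'qpos': [-0.4316, 0.5332, -0.2494, 0.7755, -0.0002, 1.3484], 'position': [0.5785, -0.2665, 0.0259], 'eef_rot': [0.0058, 0.7771, 0.6294, 0.0027], 'contact_force': [0.6833, -0.0974, -0.8348], 'wrist_torque': [-0.0011, 0.0831, 0.066], 'opening': 0.0852}
[[0.0023, -0.0031, 0.0009, 0.36, 0.09, -0.04, -1.0], [0.0023, -0.0031, 0.0009, 0.36, 0.09, -0.04, -1.0]]
```

Request:
{"fn": "apply_moves", "kwargs": {"series": [[[0.003,-0.003,0.001,0.5,0,0,-1],[0.002,-0.002,0.001,0.3,0,0,-1],[0,0,0,0,0,0,-1]]]}}

```text
time: 4.6
position: [0.575, -0.261, 0.0258]
eef_rot: [0.001, 0.777, 0.629, -0.002]
contact_force: [-0.6, 0.4, 0.3]
opening: 0.0851
```

```bash
python3 -c "
from h import *
st();plan([.5733,-.2607,.024],-11.9,1)"
```

```text
{'time': 4.6, 'qpos': [-0.4244, 0.5339, -0.2484, 0.7887, -0.0034, 1.3565], 'position': [0.575, -0.261, 0.0258], 'eef_rot': [0.0007, 0.7774, 0.6291, -0.0016], 'contact_force': [-0.6254, 0.3749, 0.3205], 'wrist_torque': [-0.0434, -0.0078, -0.0933], 'opening': 0.0851}
[[-0.0, -0.0018, 0.0018, -0.05, 0.19, -0.14, -1.0]]
```

Well placed; closing on the block.

Request:
{"fn": "apply_moves", "kwargs": {"series": [[[0,-0.001,0.001,0,0,0,1],[0,0,0,0,0,0,1],[0,0,0,0,0,0,1],[0,0,0,0,0,0,1],[0,0,0,0,0,0,1],[0,0,0,0,0,0,1]]]}}

```text
time: 5.1
position: [0.5761, -0.2613, 0.0281]
eef_rot: [0.003, 0.777, 0.629, -0.0]
contact_force: [-0.9, -0.8, 0.0]
opening: 0.0451
```

```bash
python3 -c "
from h import *
st()"
```

```text
{'time': 5.1, 'qpos': [-0.4241, 0.5295, -0.2496, 0.7868, -0.0035, 1.3561], 'position': [0.5761, -0.2613, 0.0281], 'eef_rot': [0.003, 0.7771, 0.6293, -0.0004], 'contact_force': [-0.9188, -0.7926, 0.0014], 'wrist_torque': [0.0019, 0.0068, 0.0213], 'opening': 0.0451}
```

Request:
{"fn": "apply_moves", "kwargs": {"series": [[[0,0,-0.015,0,0,0,1],[0,0,-0.03,0,0,0,1],[0,0,-0.035,0,0,0,1],[0,0,-0.035,0,0,0,1],[0,0,-0.015,0,0,0,1],[0,0,0,0,0,0,1]]]}}

```text
time: 5.6
position: [0.572, -0.2591, 0.1588]
eef_rot: [-0.002, 0.777, 0.629, -0.003]
contact_force: [-0.2, -0.0, -0.9]
opening: 0.0451
```

```bash
python3 -c "
from h import *
st();plan([.586,-.0533,.14],4.65,9,1)"
```

```text
{'time': 5.6, 'qpos': [-0.4236, 0.4141, -0.1039, 1.0581, -0.0034, 1.3568], 'position': [0.572, -0.2591, 0.1588], 'eef_rot': [-0.0016, 0.7772, 0.6293, -0.0027], 'contact_force': [-0.2347, -0.0182, -0.8782], 'wrist_torque': [0.0241, -0.0454, 0.0134], 'opening': 0.0451}
[[0.0227, -0.0032, 0.0021, -0.04, 0.01, -1.85, 1.0], [0.0228, -0.0025, 0.0021, -0.04, 0.01, -1.85, 1.0], [0.0229, -0.0018, 0.0021, -0.04, 0.01, -1.85, 1.0], [0.0229, -0.001, 0.0021, -0.04, 0.01, -1.85, 1.0], [0.0229, -0.0003, 0.0021, -0.04, 0.01, -1.85, 1.0], [0.0229, 0.0005, 0.0021, -0.04, 0.01, -1.85, 1.0], [0.0229, 0.0012, 0.0021, -0.04, 0.01, -1.85, 1.0], [0.0228, 0.0019, 0.0021, -0.04, 0.01, -1.85, 1.0], [0.0228, 0.0027, 0.0021, -0.04, 0.01, -1.85, 1.0]]
```

Request:
{"fn": "apply_moves", "kwargs": {"series": [[[0.023,-0.003,0.002,0,0,-1.8,1],[0.023,-0.003,0.002,0,0,-1.8,1],[0.023,-0.002,0.002,0,0,-1.8,1],[0.023,-0.001,0.002,0,0,-1.8,1],[0.023,0,0.002,0,0,-1.8,1],[0.023,0.001,0.002,0,0,-1.8,1],[0.023,0.001,0.002,0,0,-1.8,1],[0.018,0.002,0.002,0,0,-1.8,1],[0.01,0,0,0,0,-1.8,1],[0,0,0,0,0,0,1]]]}}

```text
time: 6.43
position: [0.5802, -0.0635, 0.1301]
eef_rot: [-0.005, 0.677, 0.736, -0.005]
contact_force: [0.1, -0.4, -1.3]
opening: 0.0447
```

```bash
python3 -c "
from h import *
st();plan([.586,-.0533,.12],4.65,4,1)
c,i,d=snap('wrist','w5')"
```

```text
{'time': 6.4333, 'qpos': [-0.1077, 0.3646, -0.2468, 0.9744, -0.0026, 1.3798], 'position': [0.5802, -0.0635, 0.1301], 'eef_rot': [-0.0053, 0.677, 0.7359, -0.0055], 'contact_force': [0.1358, -0.352, -1.3138], 'wrist_torque': [0.0126, 0.0168, -0.0083], 'opening': 0.0447}
[[0.0024, 0.0017, 0.0025, -0.22, -0.0, 0.03, 1.0], [0.0024, 0.0017, 0.0025, -0.22, -0.0, 0.03, 1.0], [0.0024, 0.0017, 0.0025, -0.22, -0.0, 0.03, 1.0], [0.0024, 0.0017, 0.0025, -0.22, -0.0, 0.03, 1.0]]
```

View pics/w5.png

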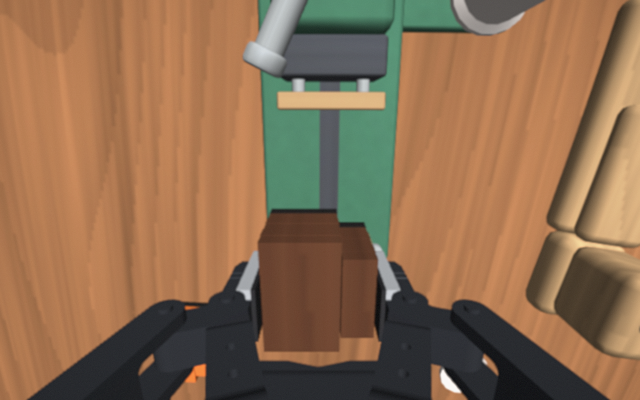

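```bash
python3 -c "
from h import *
c,i,d=load('w5');P=cloud(c,d); s=arm.read_state()
m=np.zeros((400,640),bool); m[205:352,262:340]=1
q=P[m&(P[...,2]>.135)&(P[...,2]<.16)]; print(np.median(q[:,2]),len(q))
a=np.radians(4.65);ey=np.array([-np.sin(a),np.cos(a),0]);ex=np.array([np.cos(a),np.sin(a),0])
rel=q-s['position']; print('ty',np.percentile(rel@ey,[0.5,50,99.5]),'tx',np.percentile(rel@ex,[0.5,50,99.5]))
hb=P[150:215,275:325]; 
print([ (v,np.round(P[v,300],3).tolist(),i[v,300].tolist()) for v in range(206,352,6)])
"
```

```text
0.1459472039157715 9311
ty [-0.02368445  0.00497252  0.0261094 ] tx [-0.02166857 -0.00622112  0.00895623]
[(206, [0.565, -0.064, 0.021], [109, 136, 83]), (212, [0.569, -0.039, 0.11], [34, 38, 46]), (218, [0.57, -0.04, 0.118], [42, 58, 88]), (224, [0.571, -0.04, 0.126], [42, 58, 90]), (230, [0.571, -0.039, 0.135], [39, 55, 85]), (236, [0.571, -0.039, 0.14], [44, 59, 93]), (242, [0.572, -0.039, 0.146], [43, 59, 95]), (248, [0.572, -0.042, 0.146], [51, 71, 110]), (254, [0.572, -0.044, 0.147], [49, 68, 105]), (260, [0.572, -0.046, 0.146], [48, 66, 104]), (266, [0.573, -0.049, 0.146], [47, 66, 104]), (272, [0.573, -0.051, 0.147], [49, 67, 105]), (278, [0.573, -0.054, 0.146], [47, 66, 103]), (284, [0.573, -0.057, 0.146], [49, 67, 106]), (290, [0.573, -0.06, 0.146], [47, 65, 103]), (296, [0.573, -0.063, 0.146], [49, 67, 106]), (302, [0.574, -0.065, 0.146], [47, 67, 104]), (308, [0.574, -0.068, 0.146], [49, 68, 106]), (314, [0.574, -0.07, 0.146], [46, 64, 105]), (320, [0.574, -0.074, 0.146], [49, 67, 107]), (326, [0.574, -0.076, 0.146], [45, 66, 105]), (332, [0.575, -0.079, 0.146], [48, 67, 105]), (338, [0.575, -0.081, 0.147], [50, 69, 108]), (344, [0.575, -0.085, 0.145], [49, 69, 106]), (350, [0.575, -0.088, 0.146], [47, 67, 104])]
```

Request:
{"fn": "apply_moves", "kwargs": {"series": [[[0.004,0.003,0,-0.3,0,0,1],[0.003,0.002,0.005,-0.3,0,0,1],[0.002,0.002,0.008,-0.2,0,0,1],[0,0,0.005,0,0,0,1],[0,0,0,0,0,0,1]]]}}

```text
time: 6.9
position: [0.5869, -0.0581, 0.1095]
eef_rot: [0.001, 0.68, 0.733, -0.001]
contact_force: [0.5, -0.2, -0.1]
opening: 0.045
```

```bash
python3 -c "
from h import *
st();plan([.586,-.0545,.058],4.65,5,1)"
```

```text
{'time': 6.9, 'qpos': [-0.0976, 0.3809, -0.2742, 0.9154, -0.002, 1.3979], 'position': [0.5869, -0.0581, 0.1095], 'eef_rot': [0.0007, 0.68, 0.7332, -0.0007], 'contact_force': [0.4618, -0.1804, -0.1391], 'wrist_torque': [0.0079, 0.0307, -0.0293], 'opening': 0.045}
[[0.0007, -0.0001, 0.0103, -0.0, 0.02, -0.07, 1.0], [0.0007, -0.0001, 0.0103, -0.0, 0.02, -0.07, 1.0], [0.0007, -0.0001, 0.0103, -0.0, 0.02, -0.07, 1.0], [0.0007, -0.0001, 0.0103, -0.0, 0.02, -0.07, 1.0], [0.0007, -0.0001, 0.0103, -0.0, 0.02, -0.07, 1.0]]
```

Request:
{"fn": "apply_moves", "kwargs": {"series": [[[0.004,-0.001,0.005,0,0,0,1],[0.003,-0.001,0.005,0,0,0,1],[0,0,0.002,0,0,0,1],[0,0,0,0,0,0,1]]]}}

```text
time: 7.23
position: [0.5835, -0.0518, 0.0955]
eef_rot: [0.0, 0.681, 0.732, -0.001]
contact_force: [1.1, -0.7, -1.1]
opening: 0.0451
```

```bash
python3 -c "
from h import *
st();plan([.586,-.0545,.055],4.65,5,1)"
```

```text
{'time': 7.2333, 'qpos': [-0.0874, 0.3882, -0.299, 0.8845, -0.0022, 1.4103], 'position': [0.5835, -0.0518, 0.0955], 'eef_rot': [0.0003, 0.6808, 0.7325, -0.0012], 'contact_force': [1.0624, -0.6786, -1.0676], 'wrist_torque': [0.0203, 0.044, -0.011], 'opening': 0.0451}
[[-0.0006, 0.0005, 0.0081, -0.02, 0.02, -0.09, 1.0], [-0.0006, 0.0005, 0.0081, -0.02, 0.02, -0.09, 1.0], [-0.0006, 0.0005, 0.0081, -0.02, 0.02, -0.09, 1.0], [-0.0006, 0.0005, 0.0081, -0.02, 0.02, -0.09, 1.0], [-0.0006, 0.0005, 0.0081, -0.02, 0.02, -0.09, 1.0]]
```

Request:
{"fn": "apply_moves", "kwargs": {"series": [[[0,0,0.008,0,0,0,1],[0,0,0.008,0,0,0,1],[0,0,0.008,0,0,0,1],[0,0,0.008,0,0,0,1],[0,0,0.005,0,0,0,1],[0,0,0,0,0,0,1]]]}}

```text
time: 7.73
position: [0.5835, -0.0519, 0.0545]
eef_rot: [0.0, 0.681, 0.733, -0.001]
contact_force: [-0.3, 0.2, -1.2]
opening: 0.0454
```

```bash
python3 -c "
from h import *
st();plan([.586,-.0545,.046],4.65,3,1)"
```

```text
{'time': 7.7333, 'qpos': [-0.0875, 0.4301, -0.3423, 0.799, -0.0023, 1.4101], 'position': [0.5835, -0.0519, 0.0545], 'eef_rot': [0.0004, 0.6808, 0.7325, -0.0011], 'contact_force': [-0.2686, 0.2032, -1.2031], 'wrist_torque': [0.0944, 0.0445, 0.028], 'opening': 0.0454}
[[-0.0009, 0.0008, 0.0028, -0.02, 0.04, -0.15, 1.0], [-0.0009, 0.0008, 0.0028, -0.02, 0.04, -0.15, 1.0], [-0.0009, 0.0008, 0.0028, -0.02, 0.04, -0.15, 1.0]]
```

Request:
{"fn": "apply_moves", "kwargs": {"series": [[[-0.001,0.001,0.004,0,0,0,1],[-0.001,0.001,0.004,0,0,0,1],[0,0,0.001,0,0,0,1],[0,0,0,0,0,0,1]]]}}

```text
time: 8.07
position: [0.5856, -0.0535, 0.0479]
eef_rot: [0.0, 0.681, 0.733, -0.001]
contact_force: [-0.9, 1.5, -0.8]
opening: 0.045
```

```bash
python3 -c "
from h import *
st()"
```

```text
{'time': 8.0667, 'qpos': [-0.0904, 0.4411, -0.3428, 0.7878, -0.0013, 1.4069], 'position': [0.5856, -0.0535, 0.0479], 'eef_rot': [0.0001, 0.6807, 0.7326, -0.0008], 'contact_force': [-0.8775, 1.476, -0.793], 'wrist_torque': [0.0094, 0.0206, 0.0131], 'opening': 0.045}
```

Request:
{"fn": "apply_moves", "kwargs": {"series": [[[0,0,0.002,0,0,0,1],[0,0,0.001,0,0,0,1],[0,0,0.001,0,0,0,1]]]}}

```text
time: 8.32
position: [0.5861, -0.0536, 0.0473]
eef_rot: [0.001, 0.681, 0.733, -0.0]
contact_force: [-4.2, 1.5, 10.3]
opening: 0.0449
```

```bash
python3 -c "
from h import *
st()"
```

```text
{'time': 8.3167, 'qpos': [-0.0907, 0.4414, -0.3439, 0.7845, -0.0009, 1.4069], 'position': [0.5861, -0.0536, 0.0473], 'eef_rot': [0.0006, 0.6807, 0.7325, -0.0001], 'contact_force': [-4.2213, 1.4676, 10.3338], 'wrist_torque': [0.1394, 0.9736, -0.0127], 'opening': 0.0449}
```

Request:
{"fn": "apply_moves", "kwargs": {"series": [[[0,0,0,0,0,0,-1],[0,0,0,0,0,0,-1],[0,0,0,0,0,0,-1],[0,0,0,0,0,0,-1],[0,0,-0.015,0,0,0,-1],[0,0,-0.03,0,0,0,-1],[0,0,-0.04,0,0,0,-1],[0,0,-0.035,0,0,0,-1],[0,0,-0.02,0,0,0,-1],[0,0,0,0,0,0,-1]]]}}

```text
time: 9.15
position: [0.5847, -0.0537, 0.1891]
eef_rot: [-0.001, 0.681, 0.732, -0.002]
contact_force: [0.7, 1.1, 0.0]
opening: 0.0855
```

```bash
python3 -c "
from h import *
st(); c,i,d=snap('wrist','w6'); P=cloud(c,d)
m=(P[...,2]>.055)&(P[...,2]<.067)&(abs(P[...,0]-.586)<.03)&(abs(P[...,1]+.05)<.028)
print(np.median(P[m],0),cv2.minAreaRect((P[m][:,:2]*1000).astype(np.float32)))"
```

```text
{'time': 9.15, 'qpos': [-0.0909, 0.3206, -0.1674, 1.0874, -0.0012, 1.4069], 'position': [0.5847, -0.0537, 0.1891], 'eef_rot': [-0.0014, 0.6808, 0.7324, -0.0018], 'contact_force': [0.6647, 1.1354, 0.0474], 'wrist_torque': [0.0489, -0.0375, -0.0169], 'opening': 0.0855}
[ 0.58428869 -0.05166984  0.06304433] ((586.0159912109375, -53.405609130859375), (45.640106201171875, 49.938079833984375), 3.82096266746521)
```

View pics/w6.png

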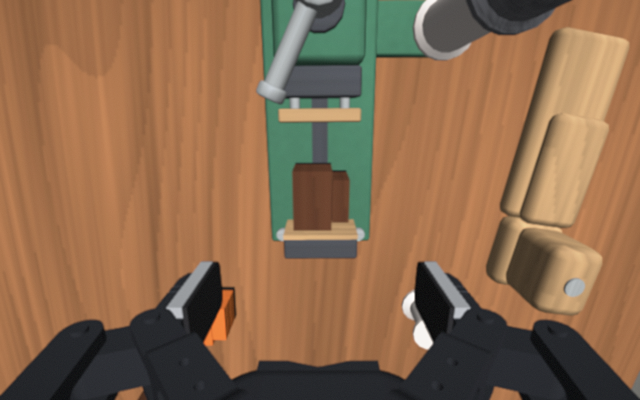

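```bash
python3 -c "
from h import *
plan([.56,.0465,.205],157.5,22,-1)"
```

```text
[[0.0046, -0.0008, -0.0008, -0.01, -0.02, -6.97, -1.0], [0.0047, -0.0002, -0.0008, -0.01, -0.02, -6.97, -1.0], [0.0047, 0.0004, -0.0008, -0.01, -0.02, -6.97, -1.0], [0.0046, 0.0009, -0.0008, -0.01, -0.02, -6.97, -1.0], [0.0044, 0.0015, -0.0008, -0.01, -0.02, -6.97, -1.0], [0.0042, 0.002, -0.0008, -0.01, -0.02, -6.97, -1.0], [0.004, 0.0025, -0.0008, -0.01, -0.02, -6.97, -1.0], [0.0036, 0.003, -0.0008, -0.01, -0.02, -6.97, -1.0], [0.0032, 0.0034, -0.0008, -0.01, -0.02, -6.97, -1.0], [0.0028, 0.0038, -0.0008, -0.01, -0.02, -6.97, -1.0]]
[[0.0023, 0.0041, -0.0008, -0.01, -0.02, -6.97, -1.0], [0.0018, 0.0043, -0.0008, -0.01, -0.02, -6.97, -1.0], [0.0013, 0.0045, -0.0008, -0.01, -0.02, -6.97, -1.0], [0.0007, 0.0046, -0.0008, -0.01, -0.02, -6.97, -1.0], [0.0002, 0.0047, -0.0008, -0.01, -0.02, -6.97, -1.0], [-0.0004, 0.0047, -0.0008, -0.01, -0.02, -6.97, -1.0], [-0.001, 0.0046, -0.0008, -0.01, -0.02, -6.97, -1.0], [-0.0015, 0.0044, -0.0008, -0.01, -0.02, -6.97, -1.0], [-0.0021, 0.0042, -0.0008, -0.01, -0.02, -6.97, -1.0], [-0.0025, 0.0039, -0.0008, -0.01, -0.02, -6.97, -1.0]]
[[-0.003, 0.0036, -0.0008, -0.01, -0.02, -6.97, -1.0], [-0.0034, 0.0032, -0.0008, -0.01, -0.02, -6.97, -1.0]]
```

Request:
{"fn": "apply_moves", "kwargs": {"series": [[[0.0046,-0.001,-0.001,0,0,-7,-1],[0.0047,0,-0.001,0,0,-7,-1],[0.0047,0,-0.001,0,0,-7,-1],[0.0046,0.001,-0.001,0,0,-7,-1],[0.0044,0.0015,-0.001,0,0,-7,-1],[0.0042,0.002,-0.001,0,0,-7,-1],[0.004,0.0025,-0.001,0,0,-7,-1],[0.0036,0.003,-0.001,0,0,-7,-1],[0.0032,0.0034,-0.001,0,0,-7,-1],[0.0028,0.0038,-0.001,0,0,-7,-1]]]}}

```text
time: 10.03
position: [0.5652, -0.0073, 0.1807]
eef_rot: [-0.012, 0.123, 0.992, -0.002]
contact_force: [0.3, -1.3, -1.1]
opening: 0.0853
```

```bash
python3 -c "
from h import *
st();plan([.56,.0465,.205],157.5,13,-1)"
```

```text
{'time': 10.0333, 'qpos': [-0.0126, 0.3027, -0.212, 1.0812, -0.0006, 0.2348], 'position': [0.5652, -0.0073, 0.1807], 'eef_rot': [-0.0124, 0.1234, 0.9923, -0.0017], 'contact_force': [0.2779, -1.2818, -1.1194], 'wrist_torque': [-0.0151, -0.0378, -0.0128], 'opening': 0.0853}
[[0.0014, 0.0039, -0.0019, 0.05, -0.11, -6.28, -1.0], [0.001, 0.004, -0.0019, 0.05, -0.11, -6.28, -1.0], [0.0006, 0.0041, -0.0019, 0.05, -0.11, -6.28, -1.0], [0.0001, 0.0042, -0.0019, 0.05, -0.11, -6.28, -1.0], [-0.0004, 0.0041, -0.0019, 0.05, -0.11, -6.28, -1.0], [-0.0008, 0.0041, -0.0019, 0.05, -0.11, -6.28, -1.0], [-0.0013, 0.004, -0.0019, 0.05, -0.11, -6.28, -1.0], [-0.0017, 0.0038, -0.0019, 0.05, -0.11, -6.28, -1.0], [-0.0021, 0.0036, -0.0019, 0.05, -0.11, -6.28, -1.0], [-0.0025, 0.0033, -0.0019, 0.05, -0.11, -6.28, -1.0]]
[[-0.0028, 0.003, -0.0019, 0.05, -0.11, -6.28, -1.0], [-0.0032, 0.0027, -0.0019, 0.05, -0.11, -6.28, -1.0], [-0.0034, 0.0023, -0.0019, 0.05, -0.11, -6.28, -1.0]]
```

Request:
{"fn": "apply_moves", "kwargs": {"series": [[[0.001,0.004,-0.004,0,-0.1,-7,-1],[0.001,0.004,-0.004,0,-0.1,-7,-1],[0,0.004,-0.004,0,-0.1,-7,-1],[0,0.004,-0.003,0,-0.1,-7,-1],[-0.001,0.004,-0.003,0,-0.1,-7,-1],[-0.001,0.004,-0.003,0,-0.1,-7,-1],[-0.002,0.004,-0.003,0,-0.1,-7,-1],[-0.002,0.004,-0.003,0,-0.1,-7,-1],[-0.003,0.003,-0.003,0,-0.1,-7,-1],[-0.003,0.003,-0.003,0,-0.1,-7,-1]]]}}

```text
time: 10.87
position: [0.5532, 0.0364, 0.1937]
eef_rot: [-0.015, -0.48, 0.877, 0.011]
contact_force: [0.6, 0.7, 0.3]
opening: 0.0854
```

Request:
{"fn": "apply_moves", "kwargs": {"series": [[[-0.003,0.002,-0.002,0,0,-6,-1],[0,0,0,0,0,0,-1],[0,0,0,0,0,0,-1]]]}}

```text
time: 11.12
position: [0.551, 0.0406, 0.191]
eef_rot: [-0.017, -0.529, 0.848, 0.014]
contact_force: [-0.4, 0.0, -0.3]
opening: 0.0854
```

```bash
python3 -c "
from h import *
s=st();q=s['eef_rot'];print(yang(R.from_quat([q[1],q[2],q[3],q[0]]).as_matrix())); c,i,d=snap('wrist','w7')"
```

```text
{'time': 11.1167, 'qpos': [0.0691, 0.2885, -0.2078, 1.1182, 0.0077, -1.0456], 'position': [0.551, 0.0406, 0.191], 'eef_rot': [-0.0175, -0.5287, 0.8485, 0.0137], 'contact_force': [-0.4268, 0.0175, -0.2923], 'wrist_torque': [-0.0173, -0.0457, -0.0079], 'opening': 0.0854}
153.83935367440694
```

View pics/w7.png

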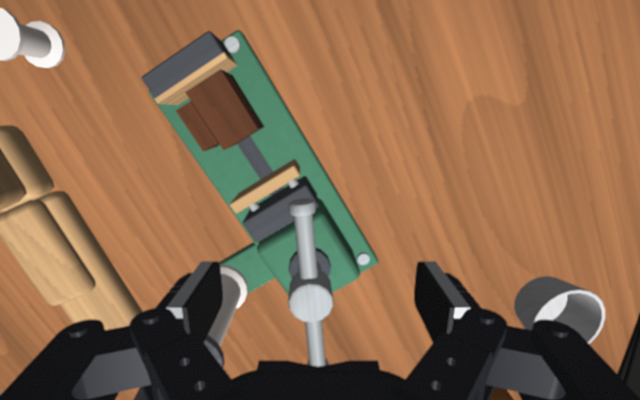

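```bash
cat >> h.py <<'E'
def barmeas(tag,S0=(.575,.084)):
    c,i,d=load(tag);P=cloud(c,d)
    S0=np.array(S0); r=np.hypot(P[...,0]-S0[0],P[...,1]-S0[1])
    hub=P[(P[...,2]>.1315)&(P[...,2]<.15)&(r<.025)]
    if len(hub)>20:
        rr=cv2.minEnclosingCircle((hub[:,:2]*1000).astype(np.float32)); print('hub',hub.mean(0),rr,len(hub))
    b=P[(P[...,2]>.113)&(P[...,2]<.131)&(r<.066)&(r>.019)]
    # take angle mod pi about S
    v=b[:,:2]-S0; ang=np.arctan2(v[:,1],v[:,0]); 
    mm=np.angle(np.mean(np.exp(2j*ang)))/2
    k=abs(np.angle(np.exp(2j*(ang-mm))))<.6
    b=b[k]; cb=b.mean(0); vt=np.linalg.svd((b-cb)[:,:2])[2]; dirr=np.degrees(np.arctan2(vt[0][1],vt[0][0]))
    phi=(-85.35-dirr)%180; off=np.cross(vt[0],S0-cb[:2])
    print('n',len(b),'bar dir',dirr,'phi mod180',phi,'S off line',off)
    return phi
E
python3 -c "
from h import *
barmeas('w7'); barmeas('w2')
c,i,d=load('w7');P=cloud(c,d)
for p in [(311,301),(300,301),(322,301),(311,287),(303,208),(305,240)]: print(p,np.round(P[p[1],p[0]],4))
"
```

```text
hub [0.57405957 0.08177257 0.1336907 ] ((574.26171875, 82.39112091064453), 14.94409465789795) 1339
n 2080 bar dir 68.51963141646664 phi mod180 26.130368583533368 S off line -1.3576816121038324e-05
hub [0.57483032 0.07700598 0.13367852] ((574.8260498046875, 80.46558380126953), 14.24605655670166) 829
n 1161 bar dir -111.12474916221962 phi mod180 25.77474916221962 S off line -0.0006670156586192477
(311, 301) [0.5732 0.0811 0.1342]
(300, 301) [0.5796 0.078  0.1338]
(322, 301) [0.5672 0.0851 0.1329]
(311, 287) [0.5687 0.072  0.1343]
(303, 208) [0.5503 0.0244 0.1293]
(305, 240) [0.5589 0.0442 0.1273]
```

```bash
python3 -c "
from h import *
plan([.5597,.045,.155],158.5,4,-1)"
```

```text
[[-0.0021, -0.0019, 0.0089, 0.61, -0.19, -1.16, -1.0], [-0.002, -0.0018, 0.0089, 0.61, -0.19, -1.16, -1.0], [-0.002, -0.0018, 0.0089, 0.61, -0.19, -1.16, -1.0], [-0.0019, -0.0017, 0.0089, 0.61, -0.19, -1.16, -1.0]]
```

Request:
{"fn": "apply_moves", "kwargs": {"series": [[[-0.002,-0.002,0.009,0.6,-0.2,-1.2,-1],[-0.002,-0.002,0.009,0.6,-0.2,-1.2,-1],[-0.002,-0.002,0.009,0.6,-0.2,-1.2,-1],[-0.002,-0.002,0.009,0.6,-0.2,-1.2,-1],[0,0,0,0,0,0,-1]]]}}

```text
time: 11.58
position: [0.5598, 0.0433, 0.1498]
eef_rot: [-0.001, -0.56, 0.829, 0.0]
contact_force: [0.4, 0.2, -0.4]
opening: 0.0852
```

```bash
python3 -c "
from h import *
st();plan([.5597,.045,.116],158.5,4,-1)"
```

```text
{'time': 11.5833, 'qpos': [0.0774, 0.2995, -0.2905, 0.9828, -0.0003, -1.1103], 'position': [0.5598, 0.0433, 0.1498], 'eef_rot': [-0.0009, -0.5596, 0.8288, 0.0004], 'contact_force': [0.3759, 0.2408, -0.4094], 'wrist_torque': [-0.0267, 0.0134, -0.0115], 'opening': 0.0852}
[[-0.0004, 0.0002, 0.0085, 0.02, -0.02, -0.11, -1.0], [-0.0004, 0.0002, 0.0085, 0.02, -0.02, -0.11, -1.0], [-0.0004, 0.0002, 0.0085, 0.02, -0.02, -0.11, -1.0], [-0.0004, 0.0002, 0.0085, 0.02, -0.02, -0.11, -1.0]]
```

Request:
{"fn": "apply_moves", "kwargs": {"series": [[[0,0,0.009,0,0,0,-1],[0,0,0.009,0,0,0,-1],[0,0,0.009,0,0,0,-1],[0,0,0.006,0,0,0,-1],[0,0,0,0,0,0,-1]]]}}

```text
time: 12.0
position: [0.5589, 0.0424, 0.113]
eef_rot: [-0.002, -0.557, 0.831, 0.001]
contact_force: [0.2, 0.3, 0.3]
opening: 0.0852
```

```bash
python3 -c "
from h import *
st();plan([.5597,.045,.116],158.5,1,-1)"
```

```text
{'time': 12.0, 'qpos': [0.076, 0.3314, -0.3376, 0.9063, -0.0004, -1.1046], 'position': [0.5589, 0.0424, 0.113], 'eef_rot': [-0.002, -0.5566, 0.8308, 0.0009], 'contact_force': [0.2326, 0.2754, 0.3483], 'wrist_torque': [0.0065, 0.0332, -0.0178], 'opening': 0.0852}
[[-0.0027, 0.0003, -0.003, 0.22, -0.14, -0.86, -1.0]]
```

Request:
{"fn": "apply_moves", "kwargs": {"series": [[[-0.003,0,-0.003,0,0,-0.8,0],[0,0,0,0,0,0,1],[0,0,0,0,0,0,1],[0,0,0,0,0,0,1],[0,0,0,0,0,0,1],[0,0,0,0,0,0,1],[0,0,0,0,0,0,1],[0,0,0,0,0,0,1]]]}}

```text
time: 12.67
position: [0.5602, 0.0459, 0.1174]
eef_rot: [-0.002, -0.563, 0.826, 0.001]
contact_force: [0.3, 0.1, -2.9]
opening: 0.0096
```

```bash
cat >> h.py <<'E'
S=np.array([.5743,.0822])
def hold():
    s=st(); q=s['eef_rot']; Rm=R.from_quat([q[1],q[2],q[3],q[0]]).as_matrix()
    v=s['position'][:2]-S; r=np.hypot(*v); phi_p=(-85.35-np.degrees(np.arctan2(v[1],v[0])))%360
    phi_o=(184.65-yang(Rm))%360
    F=np.array(s['contact_force']);M=np.array(s['wrist_torque'])
    Mz=M[2]+np.cross(v,F[:2])  # moment of outside force on tool about the spindle (if M about TCP)
    print('r %.4f z %.4f phi_pos %.2f phi_ori %.2f Mspindle %.3f  Mz %.3f vxF %.3f open %.4f'%(r,s['position'][2],phi_p,phi_o,Mz,M[2],np.cross(v,F[:2]),s['opening']))
    return r,phi_p,phi_o,Rm,s
def arc(dphi,n,r=.040,lead=0,z=.116,clo=1):
    """rows along the arc: dphi deg clockwise over n rows; first row mends radius/ori/height"""
    r0,pp,po,Rm,s=hold()
    st_=dphi/n; out=[]
    # tool x points outward (radial), y tangential; clockwise = -? checked numerically
    th=np.radians(-85.35-pp); rad=np.array([np.cos(th),np.sin(th),0]); tan=np.array([np.sin(th),-np.cos(th),0])
    print('tool x.rad',Rm[:,0]@rad,'tool y.tan',Rm[:,1]@tan)
    sg=np.sign(Rm[:,1]@tan)
    a=np.radians(st_); ch=[r*(np.cos(a)-1),sg*r*np.sin(a)]
    print('per row: x %.4f y %.4f z 0 turn %.2f ; mend x %.4f z %.4f ori %.2f'%(ch[0],ch[1],st_,r-r0,-(z-s['position'][2]),((pp-po+180)%360-180)))
E
python3 -c "
from h import *
arc(60,10)"
```

```text
{'time': 12.6667, 'qpos': [0.0815, 0.3301, -0.3285, 0.9168, 0.0004, -1.1144], 'position': [0.5602, 0.0459, 0.1174], 'eef_rot': [-0.0019, -0.563, 0.8265, 0.0013], 'contact_force': [0.2534, 0.144, -2.8808], 'wrist_torque': [-0.0277, -0.1502, 0.0612], 'opening': 0.0096}
r 0.0390 z 0.1174 phi_pos 25.92 phi_ori 26.13 Mspindle 0.068  Mz 0.061 vxF 0.007 open 0.0096
tool x.rad 0.9999919275934835 tool y.tan 0.9999843689348535
per row: x -0.0002 y 0.0042 z 0 turn 6.00 ; mend x 0.0010 z 0.0014 ori -0.21
```

Request:
{"fn": "apply_moves", "kwargs": {"series": [[[0,0.003,0,0,0,4,1],[0,0.004,0,0,0,6,1],[0,0.0042,0,0,0,6,1],[0,0.0042,0,0,0,6,1],[0,0.0042,0,0,0,6,1]]]}}

```text
time: 13.08
position: [0.5441, 0.0574, 0.1173]
eef_rot: [-0.001, -0.337, 0.941, 0.002]
contact_force: [1.2, 0.5, -2.0]
opening: 0.0097
```

```bash
python3 -c "
from h import *
arc(60,10)"
```

```text
{'time': 13.0833, 'qpos': [0.1035, 0.3035, -0.3661, 0.9045, 0.0027, -0.5845], 'position': [0.5441, 0.0574, 0.1173], 'eef_rot': [-0.0013, -0.3372, 0.9414, 0.0017], 'contact_force': [1.169, 0.5308, -2.0336], 'wrist_torque': [0.3399, -0.084, 0.1725], 'opening': 0.0097}
r 0.0391 z 0.1173 phi_pos 55.28 phi_ori 55.23 Mspindle 0.185  Mz 0.172 vxF 0.013 open 0.0097
tool x.rad 0.9999989161891834 tool y.tan 0.9999913259482562
per row: x -0.0002 y 0.0042 z 0 turn 6.00 ; mend x 0.0009 z 0.0013 ori 0.05
```

Request:
{"fn": "apply_moves", "kwargs": {"series": [[[0,0.0045,0,0,0,6.5,1],[0,0.0045,0,0,0,6.5,1],[0,0.0045,0,0,0,6.5,1],[0,0.0045,0,0,0,6.5,1],[0,0.0045,0,0,0,6.5,1],[0,0.0045,0,0,0,6.5,1],[0,0.0045,0,0,0,6.5,1],[0,0.0045,0,0,0,6.5,1],[0,0.0045,0,0,0,6.5,1],[0,0.0045,0,0,0,6.5,1]]]}}

```text
time: 13.92
position: [0.5396, 0.1019, 0.1174]
eef_rot: [0.001, 0.249, 0.968, 0.002]
contact_force: [2.5, -0.4, -2.9]
opening: 0.0103
```

```bash
python3 -c "
from h import *
arc(55,9)"
```

```text
{'time': 13.9167, 'qpos': [0.1848, 0.302, -0.3681, 0.8974, 0.0032, 0.6882], 'position': [0.5396, 0.1019, 0.1174], 'eef_rot': [0.0008, 0.2491, 0.9685, 0.0022], 'contact_force': [2.5399, -0.392, -2.8912], 'wrist_torque': [-0.1206, -0.197, 0.1169], 'opening': 0.0103}
r 0.0399 z 0.1174 phi_pos 124.26 phi_ori 123.50 Mspindle 0.080  Mz 0.117 vxF -0.036 open 0.0103
tool x.rad 0.9999117016520509 tool y.tan 0.9999012993100135
per row: x -0.0002 y 0.0043 z 0 turn 6.11 ; mend x 0.0001 z 0.0014 ori 0.76
```

Request:
{"fn": "apply_moves", "kwargs": {"series": [[[0,0.0045,0,0,0,6.5,1],[0,0.0045,0,0,0,6.5,1],[0,0.0045,0,0,0,6.5,1],[0,0.0045,0,0,0,6.5,1],[0,0.0045,0,0,0,6.5,1],[0,0.0045,0,0,0,6.5,1],[0,0.004,0,0,0,6,1],[0,0.002,0,0,0,3,1],[0,0,0,0,0,0,1]]]}}

```text
time: 14.67
position: [0.5676, 0.122, 0.1174]
eef_rot: [0.003, 0.64, 0.768, 0.002]
contact_force: [0.2, 0.6, 0.5]
opening: 0.0098
```

```bash
python3 -c "
from h import *
arc(55,9)"
```

```text
{'time': 14.6667, 'qpos': [0.2129, 0.3534, -0.2948, 0.9162, -0.0023, 1.6018], 'position': [0.5676, 0.122, 0.1174], 'eef_rot': [0.0029, 0.6399, 0.7684, 0.0018], 'contact_force': [0.1867, 0.613, 0.537], 'wrist_torque': [0.079, 0.1858, -0.1958], 'opening': 0.0098}
r 0.0404 z 0.1174 phi_pos 175.10 phi_ori 174.22 Mspindle -0.207  Mz -0.196 vxF -0.012 open 0.0098
tool x.rad 0.9998826020151248 tool y.tan 0.99986363279856
per row: x -0.0002 y 0.0043 z 0 turn 6.11 ; mend x -0.0004 z 0.0014 ori 0.87
```

```bash
cat >> h.py <<'E'
def back(phi,n,r=.040,z=.18,clo=0):
    """return swing, counter-clockwise seen from above (tool z negative)"""
    s=arm.read_state(); q=s['eef_rot']; Rm=R.from_quat([q[1],q[2],q[3],q[0]]); y0=yang(Rm.as_matrix())
    th=np.radians(-85.35-phi); p=np.array([S[0]+r*np.cos(th),S[1]+r*np.sin(th),z]); dy=(184.65-phi-y0)%360
    w=dy/n; dp=(p-s['position'])/n; print('target',p,'turn/row',-w)
    print([[float(v) for v in np.round((Rm*R.from_euler('z',-w*k,degrees=True)).inv().apply(dp),4)] for k in range(n)])
E
python3 -c "print()"
```

Request:
{"fn": "apply_moves", "kwargs": {"series": [[[0,0,0,0,0,0,0],[0,0,0,0,0,0,0],[0,0,0,0,0,0,0],[0,0,-0.015,0,0,0,0],[0,0,-0.025,0,0,0,0],[0,0,-0.025,0,0,-2,0],[0,0,-0.005,0,0,-6,0]]]}}

```text
time: 15.25
position: [0.5648, 0.1212, 0.1872]
eef_rot: [0.001, 0.581, 0.814, -0.0]
contact_force: [0.7, 0.7, 1.4]
opening: 0.0428
```

```bash
python3 -c "
from h import *
hold();back(-5,25)"
```

```text
{'time': 15.25, 'qpos': [0.2128, 0.2996, -0.2007, 1.0693, -0.0027, 1.4517], 'position': [0.5648, 0.1212, 0.1872], 'eef_rot': [0.0014, 0.5806, 0.8142, -0.0005], 'contact_force': [0.7237, 0.7244, 1.3562], 'wrist_torque': [0.0444, -0.0209, 0.0265], 'opening': 0.0428}
r 0.0401 z 0.1872 phi_pos 170.89 phi_ori 165.63 Mspindle -0.009  Mz 0.026 vxF -0.035 open 0.0428
target [0.58100517 0.04276599 0.18      ] turn/row -6.825318993064671
[[-0.0032, -0.0004, 0.0003], [-0.0031, -0.0008, 0.0003], [-0.003, -0.0011, 0.0003], [-0.0028, -0.0015, 0.0003], [-0.0026, -0.0018, 0.0003], [-0.0024, -0.0021, 0.0003], [-0.0021, -0.0024, 0.0003], [-0.0018, -0.0026, 0.0003], [-0.0015, -0.0028, 0.0003], [-0.0012, -0.003, 0.0003], [-0.0008, -0.0031, 0.0003], [-0.0004, -0.0032, 0.0003], [-0.0, -0.0032, 0.0003], [0.0003, -0.0032, 0.0003], [0.0007, -0.0031, 0.0003], [0.0011, -0.003, 0.0003], [0.0014, -0.0029, 0.0003], [0.0018, -0.0027, 0.0003], [0.0021, -0.0024, 0.0003], [0.0023, -0.0022, 0.0003], [0.0026, -0.0019, 0.0003], [0.0028, -0.0016, 0.0003], [0.003, -0.0012, 0.0003], [0.0031, -0.0009, 0.0003], [0.0032, -0.0005, 0.0003]]
```

Request:
{"fn": "apply_moves", "kwargs": {"series": [[[-0.003,0,-0.001,0,0,-7,0],[-0.003,-0.001,-0.001,0,0,-7,0],[-0.003,-0.001,-0.001,0,0,-7,0],[-0.003,-0.0015,-0.001,0,0,-7,0],[-0.003,-0.002,-0.001,0,0,-7,0],[-0.0025,-0.002,-0.001,0,0,-7,0],[-0.002,-0.0025,-0.001,0,0,-7,0],[-0.002,-0.0025,-0.001,0,0,-7,0],[-0.0015,-0.003,-0.001,0,0,-7,0],[-0.001,-0.003,-0.001,0,0,-7,0]]]}}

```text
time: 16.08
position: [0.5747, 0.089, 0.2035]
eef_rot: [0.006, -0.007, 1.0, -0.0]
contact_force: [0.2, -0.5, -0.5]
opening: 0.0429
```

```bash
python3 -c "
from h import *
hold();back(-5,15)"
```

```text
{'time': 16.0833, 'qpos': [0.1551, 0.2891, -0.1766, 1.094, -0.0026, 0.1402], 'position': [0.5747, 0.089, 0.2035], 'eef_rot': [0.0057, -0.0075, 1.0, -0.0004], 'contact_force': [0.1811, -0.4659, -0.4851], 'wrist_torque': [0.0058, 0.0534, -0.0053], 'opening': 0.0429}
r 0.0069 z 0.2035 phi_pos 188.07 phi_ori 93.79 Mspindle -0.007  Mz -0.005 vxF -0.001 open 0.0429
target [0.58100517 0.04276599 0.18      ] turn/row -6.586309484281933
[[-0.0004, -0.0031, 0.0016], [0.0, -0.0031, 0.0016], [0.0004, -0.0031, 0.0016], [0.0007, -0.003, 0.0016], [0.0011, -0.0029, 0.0016], [0.0014, -0.0028, 0.0016], [0.0017, -0.0026, 0.0016], [0.002, -0.0024, 0.0016], [0.0022, -0.0022, 0.0016], [0.0025, -0.0019, 0.0016], [0.0027, -0.0016, 0.0016], [0.0028, -0.0013, 0.0016], [0.003, -0.0009, 0.0016], [0.0031, -0.0006, 0.0016], [0.0031, -0.0002, 0.0016]]
```

Request:
{"fn": "apply_moves", "kwargs": {"series": [[[0,-0.003,0.001,0,0,-7,0],[0,-0.003,0.001,0,0,-7,0],[0.0005,-0.003,0.001,0,0,-7,0],[0.001,-0.003,0.001,0,0,-7,0],[0.001,-0.003,0.001,0,0,-7,0],[0.0015,-0.003,0.001,0,0,-7,0],[0.0015,-0.0025,0.001,0,0,-7,0],[0.002,-0.0025,0.001,0,0,-7,0],[0.002,-0.002,0.001,0,0,-7,0],[0.0025,-0.002,0.001,0,0,-7,0]]]}}

```text
time: 16.92
position: [0.5801, 0.0566, 0.1955]
eef_rot: [0.006, -0.591, 0.807, -0.005]
contact_force: [0.6, 1.6, 0.1]
opening: 0.0425
```

```bash
python3 -c "
from h import *
hold();back(-5,4,z=.165)"
```

```text
{'time': 16.9167, 'qpos': [0.0985, 0.2923, -0.1912, 1.0716, -0.0023, -1.1665], 'position': [0.5801, 0.0566, 0.1955], 'eef_rot': [0.0062, -0.5911, 0.8065, -0.005], 'contact_force': [0.6104, 1.6341, 0.0766], 'wrist_torque': [0.0634, 0.0336, -0.0191], 'opening': 0.0425}
r 0.0263 z 0.1955 phi_pos 351.83 phi_ori 22.17 Mspindle 0.006  Mz -0.019 vxF 0.025 open 0.0425
target [0.58100517 0.04276599 0.165     ] turn/row -6.793508942288732
[[0.0033, -0.0011, 0.0076], [0.0034, -0.0007, 0.0076], [0.0034, -0.0003, 0.0076], [0.0034, 0.0001, 0.0076]]
```

Request:
{"fn": "apply_moves", "kwargs": {"series": [[[0.003,-0.001,0.005,-0.2,0.2,-7,0],[0.003,-0.001,0.005,-0.2,0.2,-7,0],[0.003,0,0.005,-0.1,0.1,-7,0],[0.003,0,0.005,0,0,-4,0],[0,0,0,0,0,0,0],[0,0,0,0,0,0,0]]]}}

```text
time: 17.42
position: [0.5811, 0.0428, 0.1759]
eef_rot: [0.0, 0.757, -0.653, 0.006]
contact_force: [0.0, -0.1, -0.2]
opening: 0.0429
```

```bash
python3 -c "
from h import *
hold(); snap('wrist','w8'); barmeas('w8',S); plan([.581,.0428,.14],189.65,3,0)"
```

```text
{'time': 17.4167, 'qpos': [0.0784, 0.3107, -0.2123, 1.04, -0.0089, -1.6389], 'position': [0.5811, 0.0428, 0.1759], 'eef_rot': [0.0004, 0.7569, -0.6535, 0.0059], 'contact_force': [0.0356, -0.0681, -0.2358], 'wrist_torque': [0.0052, 0.0047, -0.0042], 'opening': 0.0429}
r 0.0400 z 0.1759 phi_pos 354.80 phi_ori 356.26 Mspindle -0.003  Mz -0.004 vxF 0.001 open 0.0429
hub [0.57501101 0.08169338 0.1336559 ] ((575.0223999023438, 82.57316589355469), 14.759140968322754) 1584
n 2424 bar dir -79.93605297365818 phi mod180 174.58605297365818 S off line -0.000581714641481392
[[-0.0001, 0.0001, 0.012, -0.13, -0.18, -0.42, 0.0], [-0.0001, 0.0001, 0.012, -0.13, -0.18, -0.42, 0.0], [-0.0, 0.0, 0.012, -0.13, -0.18, -0.42, 0.0]]
```

View pics/w8.png

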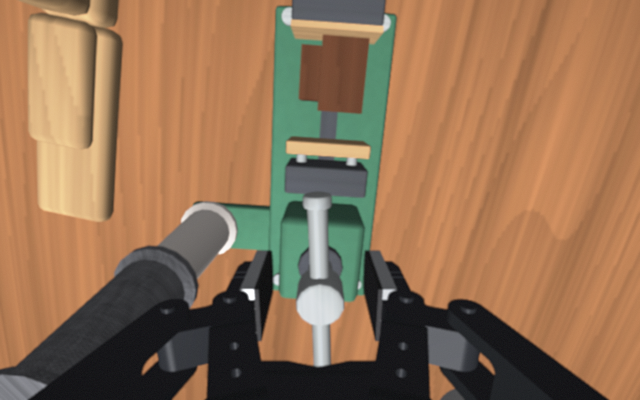

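The view shows the bar pointing up the clamp, with its end at (317,200) and the hub at (320,302) between the open fingers. The jaw has advanced and the heel is still upright. Going down.

Request:
{"fn": "apply_moves", "kwargs": {"series": [[[0,0,0.014,-0.2,-0.2,-0.5,0],[0,0,0.016,-0.2,-0.2,-0.4,0],[0,0,0.016,0,0,-0.3,0],[0,0,0.01,0,0,0,0],[0,0,0,0,0,0,0]]]}}

```text
time: 17.88
position: [0.5828, 0.0434, 0.1176]
eef_rot: [-0.001, 0.763, -0.646, 0.002]
contact_force: [-0.7, 0.2, 0.0]
opening: 0.0425
```

```bash
python3 -c "
from h import *
hold(); plan([.581,.0428,.116],189.65,1,0)"
```

```text
{'time': 17.8833, 'qpos': [0.0751, 0.3616, -0.2823, 0.9228, -0.0015, -1.6607], 'position': [0.5828, 0.0434, 0.1176], 'eef_rot': [-0.0009, 0.763, -0.6464, 0.0019], 'contact_force': [-0.6665, 0.2286, 0.0211], 'wrist_torque': [-0.0048, 0.0352, -0.0305], 'opening': 0.0425}
r 0.0397 z 0.1176 phi_pos 352.33 phi_ori 355.19 Mspindle -0.054  Mz -0.031 vxF -0.024 open 0.0425
[[0.0003, 0.0019, 0.0016, -0.22, -0.1, -0.19, 0.0]]
```

Request:
{"fn": "apply_moves", "kwargs": {"series": [[[0,0.002,0.001,0,0,0,1],[0,0,0,0,0,0,1],[0,0,0,0,0,0,1],[0,0,0,0,0,0,1],[0,0,0,0,0,0,1]]]}}

```text
time: 18.3
position: [0.5806, 0.0433, 0.1162]
eef_rot: [-0.001, 0.763, -0.647, 0.002]
contact_force: [1.9, 0.5, -5.2]
opening: 0.01
```

Request:
{"fn": "apply_moves", "kwargs": {"series": [[[0,0.003,0,0,0,4,1],[0,0.0042,0,0,0,6,1],[0,0.0045,0,0,0,6.5,1],[0,0.0045,0,0,0,6.5,1],[0,0.0045,0,0,0,6.5,1],[0,0.0045,0,0,0,6.5,1],[0,0.0045,0,0,0,6.5,1],[0,0.0045,0,0,0,6.5,1]]]}}

```text
time: 18.97
position: [0.5479, 0.0529, 0.1162]
eef_rot: [0.003, -0.409, 0.912, 0.001]
contact_force: [2.6, 0.4, -6.5]
opening: 0.0098
```

```bash
python3 -c "
from h import *
arc(65,10)"
```

```text
{'time': 18.9667, 'qpos': [0.0941, 0.3041, -0.3682, 0.8938, 0.0036, -0.7493], 'position': [0.5479, 0.0529, 0.1162], 'eef_rot': [0.0028, -0.4093, 0.9124, 0.0009], 'contact_force': [2.5731, 0.3992, -6.5089], 'wrist_torque': [0.3349, -0.5089, 0.054], 'opening': 0.0098}
r 0.0395 z 0.1162 phi_pos 46.64 phi_ori 46.33 Mspindle 0.119  Mz 0.054 vxF 0.065 open 0.0098
tool x.rad 0.99996734115901 tool y.tan 0.9999849491448198
per row: x -0.0003 y 0.0045 z 0 turn 6.50 ; mend x 0.0005 z 0.0002 ori 0.31
```

Request:
{"fn": "apply_moves", "kwargs": {"series": [[[0,0.0045,0,0,0,6.5,1],[0,0.0045,0,0,0,6.5,1],[0,0.0045,0,0,0,6.5,1],[0,0.0045,0,0,0,6.5,1],[0,0.0045,0,0,0,6.5,1],[0,0.0045,0,0,0,6.5,1],[0,0.0045,0,0,0,6.5,1],[0,0.0045,0,0,0,6.5,1],[0,0.0045,0,0,0,6.5,1],[0,0.0045,0,0,0,6.5,1]]]}}

```text
time: 19.8
position: [0.5367, 0.0963, 0.1162]
eef_rot: [0.005, 0.172, 0.985, 0.004]
contact_force: [3.2, -0.5, -8.0]
opening: 0.0102
```

```bash
python3 -c "
from h import *
arc(58,10)"
```

```text
{'time': 19.8, 'qpos': [0.1752, 0.2903, -0.3874, 0.8821, 0.0039, 0.5217], 'position': [0.5367, 0.0963, 0.1162], 'eef_rot': [0.0045, 0.1724, 0.985, 0.0037], 'contact_force': [3.2429, -0.4707, -7.9867], 'wrist_torque': [-0.1642, -0.6248, 0.1472], 'opening': 0.0102}
r 0.0402 z 0.1162 phi_pos 115.16 phi_ori 114.50 Mspindle 0.119  Mz 0.147 vxF -0.028 open 0.0102
tool x.rad 0.9999043521752055 tool y.tan 0.9998933209096446
per row: x -0.0002 y 0.0040 z 0 turn 5.80 ; mend x -0.0002 z 0.0002 ori 0.66
```

Request:
{"fn": "apply_moves", "kwargs": {"series": [[[0,0.0045,0,0,0,6.5,1],[0,0.0045,0,0,0,6.5,1],[0,0.0045,0,0,0,6.5,1],[0,0.0045,0,0,0,6.5,1],[0,0.0045,0,0,0,6.5,1],[0,0.0045,0,0,0,6.5,1],[0,0.0045,0,0,0,6.5,1],[0,0.004,0,0,0,6,1],[0,0.002,0,0,0,3,1]]]}}

```text
time: 20.55
position: [0.5654, 0.122, 0.1162]
eef_rot: [0.006, 0.623, 0.782, 0.005]
contact_force: [1.2, -0.0, -4.3]
opening: 0.01
```

Request:
{"fn": "apply_moves", "kwargs": {"series": [[[0,0,0,0,0,0,1],[0,0,0,0,0,0,0],[0,0,0,0,0,0,0],[0,0,0,0,0,0,0],[0,0,-0.015,0,0,0,0],[0,0,-0.025,0,0,0,0],[0,0,-0.02,0,0,-3,0],[0,0,-0.005,0,0,-6,0]]]}}

```text
time: 21.22
position: [0.5629, 0.1217, 0.1842]
eef_rot: [0.005, 0.556, 0.831, 0.004]
contact_force: [0.0, 1.1, 0.4]
opening: 0.0425
```

```bash
python3 -c "
from h import *
hold();back(-3,24)"
```

```text
{'time': 21.2167, 'qpos': [0.2141, 0.2893, -0.2218, 1.0472, -0.0022, 1.393], 'position': [0.5629, 0.1217, 0.1842], 'eef_rot': [0.0051, 0.5559, 0.8312, 0.0038], 'contact_force': [0.0261, 1.1011, 0.4478], 'wrist_torque': [0.0188, -0.0233, -0.0341], 'opening': 0.0425}
r 0.0411 z 0.1842 phi_pos 168.62 phi_ori 162.19 Mspindle -0.048  Mz -0.034 vxF -0.014 open 0.0425
target [0.57962485 0.04255601 0.18      ] turn/row -6.882996026219256
[[-0.0033, -0.0006, 0.0002], [-0.0032, -0.001, 0.0002], [-0.0031, -0.0014, 0.0002], [-0.0029, -0.0017, 0.0002], [-0.0027, -0.0021, 0.0002], [-0.0024, -0.0024, 0.0002], [-0.0021, -0.0027, 0.0002], [-0.0017, -0.0029, 0.0002], [-0.0014, -0.0031, 0.0002], [-0.001, -0.0032, 0.0002], [-0.0006, -0.0033, 0.0002], [-0.0002, -0.0034, 0.0002], [0.0002, -0.0034, 0.0002], [0.0006, -0.0033, 0.0002], [0.001, -0.0032, 0.0002], [0.0014, -0.0031, 0.0002], [0.0017, -0.0029, 0.0002], [0.0021, -0.0027, 0.0002], [0.0024, -0.0024, 0.0002], [0.0026, -0.0021, 0.0002], [0.0029, -0.0018, 0.0002], [0.0031, -0.0014, 0.0002], [0.0032, -0.001, 0.0002], [0.0033, -0.0006, 0.0002]]
```

Request:
{"fn": "apply_moves", "kwargs": {"series": [[[-0.003,0,-0.001,0,0,-7,0],[-0.003,-0.001,-0.001,0,0,-7,0],[-0.003,-0.001,-0.001,0,0,-7,0],[-0.003,-0.0015,-0.001,0,0,-7,0],[-0.003,-0.002,-0.001,0,0,-7,0],[-0.0025,-0.002,0,0,0,-7,0],[-0.002,-0.0025,0,0,0,-7,0],[-0.002,-0.0025,0,0,0,-7,0],[-0.0015,-0.003,0,0,0,-7,0],[-0.001,-0.003,0,0,0,-7,0]]]}}

```text
time: 22.05
position: [0.5752, 0.0907, 0.2001]
eef_rot: [0.013, -0.037, 0.999, 0.002]
contact_force: [0.9, 1.0, -0.2]
opening: 0.0426
```

Request:
{"fn": "apply_moves", "kwargs": {"series": [[[0,-0.003,0.001,0,0,-7,0],[0,-0.003,0.001,0,0,-7,0],[0.0005,-0.003,0.001,0,0,-7,0],[0.001,-0.003,0.001,0,0,-7,0],[0.001,-0.003,0.001,0,0,-7,0],[0.0015,-0.003,0.001,0,0,-7,0],[0.0015,-0.0025,0.001,0,0,-7,0],[0.002,-0.0025,0.001,0,0,-7,0],[0.002,-0.002,0.001,0,0,-7,0],[0.0025,-0.002,0.001,0,0,-7,0]]]}}

```text
time: 22.88
position: [0.5828, 0.0592, 0.1963]
eef_rot: [0.015, -0.615, 0.789, -0.008]
contact_force: [-0.0, -0.9, -0.0]
opening: 0.0428
```

```bash
python3 -c "
from h import *
hold();back(-6,4,z=.17)"
```

```text
{'time': 22.8833, 'qpos': [0.0999, 0.2814, -0.2045, 1.0499, 0.0023, -1.2243], 'position': [0.5828, 0.0592, 0.1963], 'eef_rot': [0.0154, -0.6147, 0.7885, -0.0084], 'contact_force': [-0.019, -0.9498, -0.0052], 'wrist_torque': [0.0086, 0.0187, 0.068], 'opening': 0.0428}
r 0.0246 z 0.1963 phi_pos 344.43 phi_ori 18.79 Mspindle 0.059  Mz 0.068 vxF -0.009 open 0.0428
target [0.58169236 0.04288902 0.17      ] turn/row -6.1964156385490625
[[0.0041, -0.0005, 0.0065], [0.0041, -0.0001, 0.0065], [0.0041, 0.0004, 0.0065], [0.0041, 0.0008, 0.0065]]
```

Request:
{"fn": "apply_moves", "kwargs": {"series": [[[0.004,0,0.005,-0.4,0.4,-7,0],[0.004,0,0.005,-0.4,0.4,-7,0],[0.004,0,0.005,-0.3,0.3,-6,0],[0.003,0.001,0.005,0,0,-3,0],[0,0,0,0,0,0,0],[0,0,0,0,0,0,0]]]}}

```text
time: 23.38
position: [0.5818, 0.0429, 0.1793]
eef_rot: [-0.002, 0.766, -0.643, 0.011]
contact_force: [-0.2, -0.2, 0.7]
opening: 0.0425
```

```bash
python3 -c "
from h import *
hold(); snap('wrist','w9'); p=barmeas('w9',S)-180; t=np.radians(-85.35-p);plan([S[0]+.04*np.cos(t),S[1]+.04*np.sin(t),.14],184.65-p,3,0)"
```

```text
{'time': 23.3833, 'qpos': [0.0807, 0.3013, -0.2172, 1.0342, -0.013, -1.6639], 'position': [0.5818, 0.0429, 0.1793], 'eef_rot': [-0.0017, 0.7657, -0.6431, 0.011], 'contact_force': [-0.2038, -0.2021, 0.6756], 'wrist_torque': [-0.0369, 0.0266, -0.0172], 'opening': 0.0425}
r 0.0400 z 0.1793 phi_pos 353.89 phi_ori 354.69 Mspindle -0.027  Mz -0.017 vxF -0.010 open 0.0425
hub [0.575096   0.08174726 0.1336793 ] ((574.8602294921875, 82.5666732788086), 14.792726516723633) 1546
n 2417 bar dir -77.44019596949147 phi mod180 172.09019596949148 S off line -0.0005371306740844617
[[-0.0002, -0.0002, 0.0131, -0.31, -0.29, -0.87, 0.0], [-0.0001, -0.0003, 0.0131, -0.31, -0.29, -0.87, 0.0], [-0.0, -0.0004, 0.0131, -0.31, -0.29, -0.87, 0.0]]
```

View pics/w9.png

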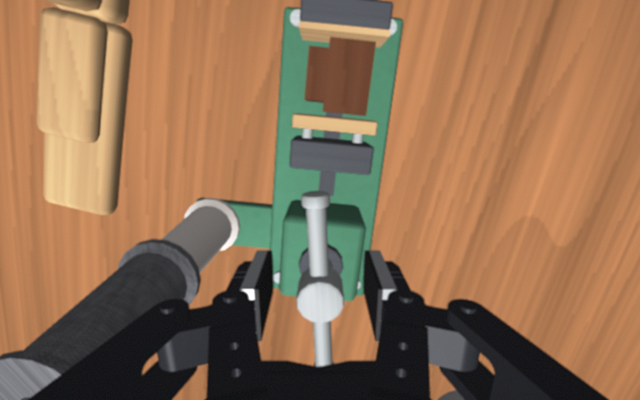

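```bash
cat >> h.py <<'E'
def gap(tag):
    c,i,d=load(tag);P=cloud(c,d); a=np.radians(4.65); ey=np.array([-np.sin(a),np.cos(a)]);ex=np.array([np.cos(a),np.sin(a)])
    rel=P[...,:2]-S; Y=rel@ey; X=rel@ex
    hsv=cv2.cvtColor(i,cv2.COLOR_BGR2HSV)
    top=(P[...,2]>.058)&(P[...,2]<.067)&(abs(X)<.03)&(Y<-.04)&(Y>-.19)
    wood=top&(i[...,2]>150); dark=top&(i[...,2]<130)&(i[...,2]>i[...,0]+30)
    mw=wood&(Y>-.145); print('mov wood Y',np.percentile(Y[mw],[1,50,99]) if mw.any() else None,'heel Y',np.percentile(Y[dark],[1,50,99]) if dark.any() else None,'heel X',np.percentile(X[dark],[1,99]))
    fw=wood&(Y<-.145); print('fix wood Y',np.percentile(Y[fw],[1,50,99]) if fw.any() else None)
E
python3 -c "
from h import *
gap('w7');gap('w8');gap('w9')"
```

```text
mov wood Y [-0.07326872 -0.06883025 -0.06422907] heel Y [-0.18593447 -0.1364966  -0.07389175] heel X [-0.02205046  0.02280447]
fix wood Y [-0.16904214 -0.16617999 -0.16441963]
mov wood Y [-0.08894409 -0.08439874 -0.07961882] heel Y [-0.16000645 -0.13656734 -0.08949261] heel X [-0.0212071  0.0228839]
fix wood Y [-0.16936955 -0.16604348 -0.1610233 ]
mov wood Y [-0.10754771 -0.1030054  -0.09825217] heel Y [-0.16005545 -0.13679407 -0.1119224 ] heel X [-0.02116087  0.0228445 ]
fix wood Y [-0.1693123  -0.16623656 -0.1611743 ]
```

Request:
{"fn": "apply_moves", "kwargs": {"series": [[[0,0,0.014,-0.4,-0.4,-0.9,0],[0,0,0.016,-0.3,-0.3,-0.9,0],[0,0,0.016,-0.2,-0.2,-0.8,0],[0,0,0.01,0,0,0,0],[0,0,0.001,0,0,0,0]]]}}

```text
time: 23.85
position: [0.584, 0.0436, 0.1207]
eef_rot: [-0.003, 0.781, -0.625, 0.001]
contact_force: [-1.0, 0.2, 0.0]
opening: 0.0429
```

```bash
python3 -c "
from h import *
hold(); p=-7.9; t=np.radians(-85.35-p);plan([S[0]+.04*np.cos(t),S[1]+.04*np.sin(t),.116],184.65-p,1,0)"
```

```text
{'time': 23.85, 'qpos': [0.073, 0.3609, -0.2757, 0.9299, 0.0029, -1.7181], 'position': [0.584, 0.0436, 0.1207], 'eef_rot': [-0.0026, 0.7806, -0.6251, 0.0006], 'contact_force': [-0.9967, 0.1722, 0.0425], 'wrist_torque': [-0.0416, 0.0427, 0.0398], 'opening': 0.0429}
r 0.0398 z 0.1207 phi_pos 350.46 phi_ori 352.03 Mspindle 0.003  Mz 0.040 vxF -0.037 open 0.0429
[[0.0003, 0.0012, 0.0047, -0.27, 0.13, 0.07, 0.0]]
```

Closing, then winding at a steady 4.5°/row, reading the moment as I go.

Request:
{"fn": "apply_moves", "kwargs": {"series": [[[0,0.001,0.004,0,0,0,0],[0,0,0,0,0,0,1],[0,0,0,0,0,0,1],[0,0,0,0,0,0,1],[0,0,0,0,0,0,1],[0,0,0,0,0,0,1]]]}}

```text
time: 24.35
position: [0.5828, 0.0437, 0.1159]
eef_rot: [-0.002, 0.78, -0.626, 0.0]
contact_force: [0.6, 0.2, -5.3]
opening: 0.01
```

Request:
{"fn": "apply_moves", "kwargs": {"series": [[[0,0.003,0,0,0,4.5,1],[0,0.0031,0,0,0,4.5,1],[0,0.0031,0,0,0,4.5,1],[0,0.0031,0,0,0,4.5,1],[0,0.0031,0,0,0,4.5,1],[0,0.0031,0,0,0,4.5,1]]]}}

```text
time: 24.85
position: [0.5639, 0.0443, 0.1159]
eef_rot: [0.003, -0.605, 0.796, 0.001]
contact_force: [0.9, 1.1, -4.7]
opening: 0.0097
```

```bash
python3 -c "
from h import *
hold()"
```

```text
{'time': 24.85, 'qpos': [0.0757, 0.3314, -0.3303, 0.9056, 0.0047, -1.2246], 'position': [0.5639, 0.0443, 0.1159], 'eef_rot': [0.0027, -0.6053, 0.796, 0.0011], 'contact_force': [0.8691, 1.065, -4.6553], 'wrist_torque': [0.1492, -0.1735, 0.0962], 'opening': 0.0097}
r 0.0393 z 0.1159 phi_pos 20.01 phi_ori 20.15 Mspindle 0.118  Mz 0.096 vxF 0.022 open 0.0097
```

Request:
{"fn": "apply_moves", "kwargs": {"series": [[[0,0.0031,0,0,0,4.5,1],[0,0.0031,0,0,0,4.5,1],[0,0.0031,0,0,0,4.5,1],[0,0.0031,0,0,0,4.5,1]]]}}

```text
time: 25.18
position: [0.5519, 0.0498, 0.1159]
eef_rot: [0.003, -0.467, 0.884, 0.002]
contact_force: [1.1, 0.8, -5.7]
opening: 0.0099
```

```bash
python3 -c "
from h import *
hold()"
```

```text
{'time': 25.1833, 'qpos': [0.0865, 0.3114, -0.3588, 0.8966, 0.006, -0.8845], 'position': [0.5519, 0.0498, 0.1159], 'eef_rot': [0.003, -0.4667, 0.8844, 0.002], 'contact_force': [1.1435, 0.8387, -5.7176], 'wrist_torque': [0.1566, -0.2861, 0.0881], 'opening': 0.0099}
r 0.0394 z 0.1159 phi_pos 39.25 phi_ori 39.01 Mspindle 0.106  Mz 0.088 vxF 0.018 open 0.0099
```

Request:
{"fn": "apply_moves", "kwargs": {"series": [[[0,0.0031,0,0,0,4.5,1],[0,0.0031,0,0,0,4.5,1],[0,0.0031,0,0,0,4.5,1],[0,0.0031,0,0,0,4.5,1]]]}}

```text
time: 25.52
position: [0.5425, 0.0588, 0.1159]
eef_rot: [0.003, -0.315, 0.949, 0.003]
contact_force: [1.9, 0.7, -6.1]
opening: 0.01
```

```bash
python3 -c "
from h import *
arc(18,4)"
```

```text
{'time': 25.5167, 'qpos': [0.104, 0.2958, -0.3805, 0.8893, 0.0069, -0.5378], 'position': [0.5425, 0.0588, 0.1159], 'eef_rot': [0.0033, -0.3154, 0.9489, 0.0028], 'contact_force': [1.8986, 0.6664, -6.1199], 'wrist_torque': [0.0814, -0.3715, 0.1172], 'opening': 0.01}
r 0.0395 z 0.1159 phi_pos 58.35 phi_ori 57.88 Mspindle 0.140  Mz 0.117 vxF 0.023 open 0.0100
tool x.rad 0.9999339729986507 tool y.tan 0.9999602299498921
per row: x -0.0001 y 0.0031 z 0 turn 4.50 ; mend x 0.0005 z -0.0001 ori 0.48
```

Request:
{"fn": "apply_moves", "kwargs": {"series": [[[0,0.0031,0,0,0,4.5,1],[0,0.0031,0,0,0,4.5,1],[0,0.0031,0,0,0,4.5,1],[0,0.0031,0,0,0,4.5,1]]]}}

```text
time: 25.85
position: [0.5365, 0.0703, 0.1159]
eef_rot: [0.003, -0.156, 0.988, 0.003]
contact_force: [1.9, 0.2, -6.2]
opening: 0.0101
```

```bash
python3 -c "
from h import *
hold()"
```

```text
{'time': 25.85, 'qpos': [0.1263, 0.2868, -0.393, 0.8843, 0.0068, -0.1869], 'position': [0.5365, 0.0703, 0.1159], 'eef_rot': [0.0035, -0.156, 0.9878, 0.0033], 'contact_force': [1.866, 0.1648, -6.2267], 'wrist_torque': [-0.009, -0.3682, 0.2069], 'opening': 0.0101}
r 0.0397 z 0.1159 phi_pos 77.18 phi_ori 76.70 Mspindle 0.223  Mz 0.207 vxF 0.016 open 0.0101
```

Request:
{"fn": "apply_moves", "kwargs": {"series": [[[0,0.0031,0,0,0,4.5,1],[0,0.0031,0,0,0,4.5,1],[0,0.0031,0,0,0,4.5,1]]]}}

```text
time: 26.1
position: [0.5346, 0.0797, 0.1159]
eef_rot: [0.004, -0.034, 0.999, 0.003]
contact_force: [1.0, 0.2, -6.5]
opening: 0.0096
```

```bash
python3 -c "
from h import *
hold();snap('wrist','w10');gap('w10')"
```

```text
{'time': 26.1, 'qpos': [0.1445, 0.2849, -0.3955, 0.8825, 0.0061, 0.0773], 'position': [0.5346, 0.0797, 0.1159], 'eef_rot': [0.0035, -0.0336, 0.9994, 0.0035], 'contact_force': [0.9642, 0.1568, -6.4742], 'wrist_torque': [0.0138, -0.3742, 0.2474], 'opening': 0.0096}
r 0.0398 z 0.1159 phi_pos 91.12 phi_ori 90.80 Mspindle 0.244  Mz 0.247 vxF -0.004 open 0.0096
mov wood Y [-0.14119975 -0.10801571 -0.10418515] heel Y [-0.17769285 -0.13891471 -0.1149622 ] heel X [-0.02195889  0.02128736]
fix wood Y [-0.16987337 -0.16541798 -0.15027444]
```

View pics/w10.png

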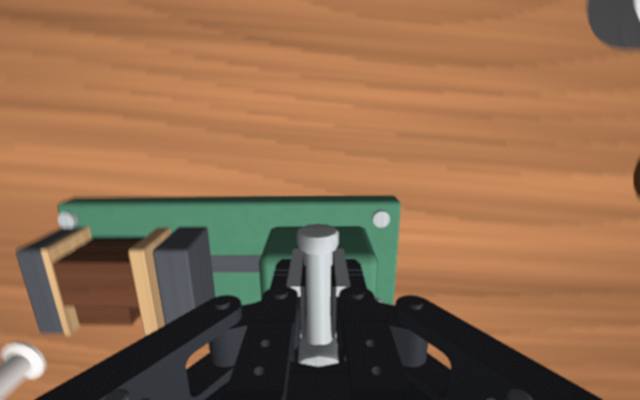

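Request:
{"fn": "apply_moves", "kwargs": {"series": [[[0,0.0031,0,0,0,4.5,1],[0,0.0031,0,0,0,4.5,1],[0,0.0028,0,0,0,4,1]]]}}

```text
time: 26.4
position: [0.5349, 0.0889, 0.1159]
eef_rot: [0.004, 0.082, 0.997, 0.003]
contact_force: [1.2, -0.8, -6.3]
opening: 0.0098
```

```bash
python3 -c "
from h import *
hold()"
```

```text
{'time': 26.4, 'qpos': [0.1617, 0.2874, -0.3921, 0.8828, 0.0051, 0.3269], 'position': [0.5349, 0.0889, 0.1159], 'eef_rot': [0.0035, 0.0825, 0.9966, 0.0035], 'contact_force': [1.1896, -0.7927, -6.3128], 'wrist_torque': [-0.0584, -0.2763, 0.3147], 'opening': 0.0098}
r 0.0400 z 0.1159 phi_pos 104.30 phi_ori 104.11 Mspindle 0.338  Mz 0.315 vxF 0.023 open 0.0098
```

The moment has risen from about 0.115 to about 0.33 while moving, in the middle of the firm band. Stopping and releasing here.

Request:
{"fn": "apply_moves", "kwargs": {"series": [[[0,0,0,0,0,0,1],[0,0,0,0,0,0,1]]]}}

```text
time: 26.57
position: [0.535, 0.0894, 0.1159]
eef_rot: [0.004, 0.081, 0.997, 0.004]
contact_force: [1.5, 0.0, -4.9]
opening: 0.0099
```

```bash
python3 -c "
from h import *
hold()"
```

```text
{'time': 26.5667, 'qpos': [0.1623, 0.2875, -0.392, 0.8826, 0.0057, 0.324], 'position': [0.535, 0.0894, 0.1159], 'eef_rot': [0.0035, 0.0807, 0.9967, 0.0038], 'contact_force': [1.4641, 0.0466, -4.8505], 'wrist_torque': [-0.0854, -0.1779, -0.0153], 'opening': 0.0099}
r 0.0400 z 0.1159 phi_pos 105.08 phi_ori 103.91 Mspindle -0.028  Mz -0.015 vxF -0.012 open 0.0099
```

Request:
{"fn": "apply_moves", "kwargs": {"series": [[[0,0,0,0,0,0,0],[0,0,0,0,0,0,0],[0,0,0,0,0,0,0],[0,0,0,0,0,0,0],[0,0,-0.015,0,0,0,0],[0,0,-0.03,0,0,0,0],[0,0,-0.03,0,0,0,0],[0,0,-0.02,0,0,0,0],[0,0,0,0,0,0,0],[0,0,0,0,0,0,0]]]}}

```text
time: 27.4
position: [0.5341, 0.0872, 0.2173]
eef_rot: [0.004, 0.077, 0.997, 0.004]
contact_force: [-0.3, -0.4, 0.5]
opening: 0.0427
```

```bash
python3 -c "
from h import *
hold();snap('wrist','w11');barmeas('w11',S);gap('w11');snap('scene','s2');snap('top','t2')
c,i,d=load('s2');cv2.imwrite('pics/s2c.png',cv2.resize(i[110:310,160:400],None,fx=3.2,fy=2.9,interpolation=cv2.INTER_CUBIC))"
```

```text
{'time': 27.4, 'qpos': [0.1591, 0.2078, -0.2499, 1.1027, 0.0049, 0.3123], 'position': [0.5341, 0.0872, 0.2173], 'eef_rot': [0.0045, 0.0766, 0.997, 0.0036], 'contact_force': [-0.2983, -0.4066, 0.4913], 'wrist_torque': [0.0276, 0.0017, 0.0145], 'opening': 0.0427}
r 0.0405 z 0.2173 phi_pos 101.80 phi_ori 103.43 Mspindle 0.032  Mz 0.014 vxF 0.018 open 0.0427
hub [0.57348332 0.0829346  0.13386705] ((574.25048828125, 82.7268295288086), 14.860113143920898) 1146
n 2038 bar dir -9.411594231643674 phi mod180 104.06159423164368 S off line -0.0005401982438793141
mov wood Y [-0.11436204 -0.10818382 -0.1042057 ] heel Y [-0.16397612 -0.13905968 -0.11536074] heel X [-0.02154113  0.02327135]
fix wood Y [-0.17013535 -0.1660708  -0.16384422]
```

View pics/w11.png

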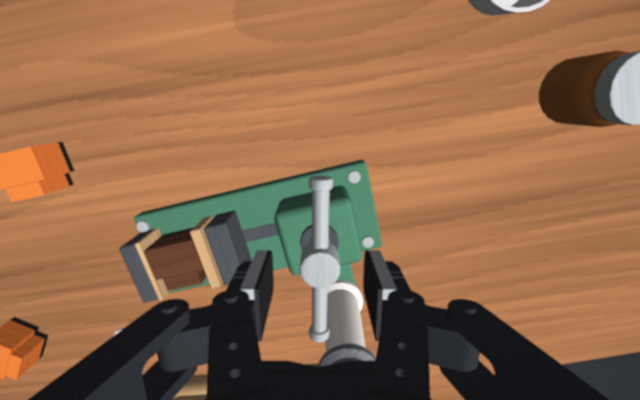

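View pics/s2c.png

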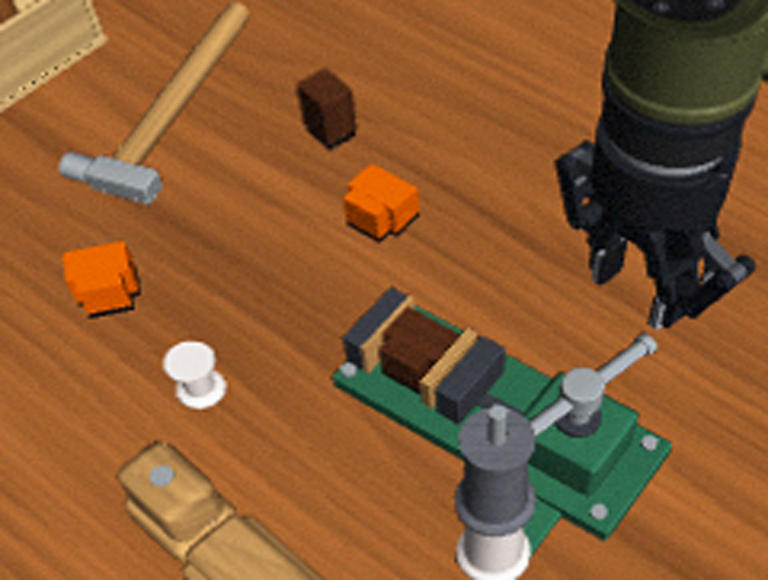

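```bash
python3 -c "
from h import *
a=load('top0');b=load('t2');
for n,(u,v) in dict(tall=(422,238),o1=(420,149),o2=(381,221),ham=(455,180),spool=(374,141),jar=(177,217),tin=(206,260)).items():
  A=a[1][v-14:v+14,u-14:u+14];print(n,cv2.absdiff(A,b[1][v-14:v+14,u-14:u+14]).mean())
arm.finish_job()"
```

```text
tall 10.240221088435375
o1 10.30017006802721
o2 10.656037414965986
ham 13.076105442176871
spool 10.267857142857142
jar 69.53954081632654
tin 88.20875850340136
the job is handed in; nothing more can be done
```

View pics/t2.png

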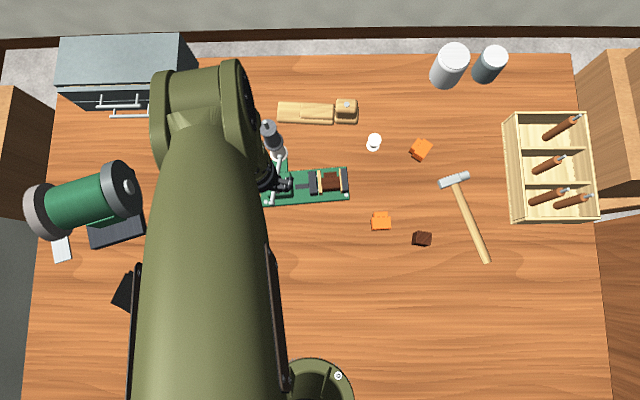

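The wide heel block is standing on the clamp bed, rubber layer down, with its flat sides facing the jaws. I let go of it, then wound the T-handle clockwise in three holds, from about 0.46 to 8.10 rad, until the block was firmly gripped. The handle was left free with the gripper well clear, and I handed the job in at about 27.5 s.

**Grip:** the moment while turning rose from about 0.11–0.14 N m free to about 0.34 N m. That rise of about 0.20–0.22 is inside the firm band and below overtight. The jaw face and handle angle put the spring at about 4.8 mm, or 34 N, which gives about 0.20 as well. The free moment read lower than the 0.29 N m I expected from the text, so I compared like with like.

**After release:** the bar stayed at 104°, and the block stood level between the wooden faces.

**Other loose things:** the tall heel, the two orange blocks, the hammer and the spool show no visible movement in the before and after pictures. In the last top view the arm hides the glue jar and the tack tin, so my picture comparison gave no valid result for them. The wrist view after release shows both only partly, and I did not measure their positions. The gripper never went near either.

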